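# Make up two station kits

## Task

Make up the two kits from the things lying in front of the trays. Blue tray: lay the small white carton flat in the middle of the wide bay with its long side along the bay, put the dark blue clip box flat on top of it, centred, and stand the glue stick upright in the narrow bay. Orange tray: stand the red stapler on its base in the middle of the wide bay, lengthwise, and the wooden-handled stamp upright on its foot in the middle of the narrow bay, also lengthwise; leave the roll of labels where it is.

Things in the scene. Friction and masses are not known exactly. Their poses are not given: they have to be found in the camera images.
- blue_tray: open blue kit tray, fixed, 173 (x) x 182 (y) x 20 mm high; walls and floor 3 mm thick. Origin: centre of underside, z up. A divider along y parts it into a WIDE bay (x -83.5 to +16.5 mm, centre x -33.5) and a NARROW bay (x +19.5 to +83.5 mm, centre x +51.5), both y -88 to +88 mm. Blank white card outside on the wide bay's wall (-x).
- orange_tray: open orange kit tray, fixed, 173 (x) x 182 (y) x 20 mm high; walls and floor 3 mm thick. Origin: centre of underside, z up. A divider along y parts it into a WIDE bay (x -83.5 to +16.5 mm, centre x -33.5) and a NARROW bay (x +19.5 to +83.5 mm, centre x +51.5), both y -88 to +88 mm. Blank white card outside on the wide bay's wall (-x).
- carton: small white product carton lying flat, 100 (x) x 50 (y) x 30 mm high, 0.12 kg. Origin: centre of the underside, z up. Grasp across the 50 mm.
- clip_box: small dark blue box of clips, 40 (x) x 50 (y) x 18 mm high, 0.04 kg. Origin: centre of the underside, z up.
- glue_stick: glue stick standing upright, white with a red cap, 98 mm high, body 25 mm diameter, cap (top 28 mm) 27 mm diameter, 0.03 kg. Origin: centre of the underside, z up.
- red_stapler: desk stapler with red top and black base, standing on its base, 36 (x) x 150 (y) x 54 mm high, 0.24 kg; the red top is 32 mm wide from 28 to 54 mm above the base and does not move. Origin: centre of the underside, z up. Grasp across x at mid length.
- stamp: rubber stamp with a turned brown wooden handle, 74 mm high, on a black foot 70 (x) x 36 (y) x 12 mm; the handle is round about z: 20 mm diameter between 12 and 42 mm height, and a knob of 28 mm diameter from 42 to 74 mm. 0.07 kg. Origin: centre of the underside, z up.
- label_roll: small white roll of blank labels lying loose on the table between the trays, not part of the kits. The roll is 52 mm in diameter, 25 mm high, its axis at x = -14, y = +6 mm from the origin; a paper end sticks out to +x. Origin on the underside.
Not all that is in view belongs to the job. What is shaped like the stamp but purple or yellow is not meant.

How it is judged:
By the outcome, as a careful person would: the job done as asked, in the order asked, and still so for the second after the job is handed in, with the robot touching nothing.
It also fails if it takes over 128 s, if anything falls off the work surface, if the arm or the gripper's body presses on something with over 40 N, if the wrist force passes 120 N, or if a joint passes its speed limit or range.

## Robot

A 6-joint arm with a two-finger parallel gripper is mounted at the origin on a cart in front of the work surface, level with it; the furniture and walls round the work are solid. World frame = base frame: x ahead of the robot, y to its left, z up, the work surface at z = 0. Lengths are in m, angles in rad, forces in N, time in s.
With the tool pointing down it reaches from about 0.325 to 0.925 m from the base axis. Payload 3.1 kg.
Tool frame: the origin (TCP) lies between the finger pads; the fingertips stand r.tip_reach ahead of it and the grasp point (between the pads) lies 8 mm behind it (r.tip_reach is the distance from the TCP to the fingertips, in m); z points along the fingers, y is the line along which they close (so a half turn about z gives the same grasp; the last joint's range is limited). The gripper opens to 85 mm and grips with 20 to 120 N. Pads are 22 mm wide; open, the fingers measure 114 mm over their backs; the gripper's body (76 mm by 85 mm) begins 54 mm behind the grasp point. The pads swing forward as they close: fully open they stand 13 mm farther back than shut.
Start: joints at [1.102, 0.217, 1.613, -0, 1.311, -0.112], TCP at [0.218, 0.586, 0.242] pointing down, gripper open.
Joint ranges: [-2.75, 2.75], [-0.78, 2.1], [0.31, 2.55], [-1.13, 4.27], [0.13, 2.63], [-2.58, 2.58]. Speed limits (rad/s): [2.79, 2.79, 3.14, 3.14, 3.14, 3.14].

## Interface

Orientations are given as [roll, pitch, yaw] about the fixed x, y, z axes, in that order (R = Rz(yaw) Ry(pitch) Rx(roll)).
In Python, from workcell import read_state, capture, r, recognise gives the robot as it stands.
- The arm moves only by the tool apply_moves, never from a script. Its argument "steps" is a list of rows, each an object with "delta_rot": the turn, a rotation vector about the tool's x, y, z in degrees, a list of three; "slide": the shift along the tool's x, y, z in mm, a list of three; "hand": the opening, from 0 (shut) to 1 (fully open). In form: [{"delta_rot": [rx, ry, rz], "slide": [dx, dy, dz], "hand": hand}, ...]. A call has 1 to 8 rows; each row is the pose to reach, as a shift and turn from the pose commanded when the call began, along the tool's axes at that moment; what a row does not reach only later rows make up. A row lasts 1/10 s, in which the tool goes at most 50 mm and 8.59 degrees, less where a joint would pass 70% of its speed; a pose out of reach is approached as far as the arm can. A call with a gripper value outside its range is refused whole. The fingers move at their own pace and stop on an object; "newtons" is the grip in N (left out, the last holds). Time passes only in rows, so rows that repeat a pose let the fingers close. It gives the time, the measured TCP pose, the force, the opening and the grip force at its end, in the units of the state.
- read_state(): the state, without advancing time (a new reading comes with each control period).
- capture(name): name is "scene" or "top" or "wrist"; returns a dict with "img" (420x560x3 uint8, blue, green, red), "K" (3x3 intrinsics, pixels), "dist" ([k1, k2, p1, p2, k3] as OpenCV has them; the pictures are not rectified), "cam_to_world" (4x4, takes a point from camera to world coordinates). Camera axes: x right, y down, z forward; pixel columns grow to the right and rows downward; lengths in m; the calibration is good to about 2 mm. A picture is of the moment at which its call begins. There is no depth.
- r.sign_off(): hands the job in; it is judged then, once.
Trained networks look in a picture, given as the dict that the camera call returned (one of the last four; its "shot" number tells which), for a name from the list of things; names that differ only in an ending like _2 or _b are one class to them, and where a whole thing is asked for, a point or a joint stands for the part that bears it (a point fixed in the world has none). Each returns a list of dicts, best first, with "score" (0 to 1); they miss things now and then, are a little off and sometimes report something else, mostly with a low value. They report only what shows in the picture. A call takes as long as a camera call. They do not tell look-alikes from the thing itself.
- recognise(name, picture): "centre" ([x, y, z] in m, in the coordinates of the camera as it stood for that picture, good to about 4 mm: the middle of the surface that is visible of it).
The state is a dict: "time_s": time; "joints": joint angles; "qvel": joint speeds; "joint_torque": joint torques, N m; "ee_pos": TCP position; "tcp_rot": TCP orientation; "force": force on the tool from outside, world axes, zero at the start; "moment": the same for the moment, N m; "width": opening from 0.0 (shut) to 1.0 (fully open); "grasp_force": force on a finger pad.
Only numpy, scipy, OpenCV 4.12 (cv2) and the standard library are available. Lean on these libraries where they do the work, as an engineer would, in place of code of your own. Each camera call takes 0.05 s, during which the arm holds its last target. There are 200 camera calls.

## Working session

There is one attempt and no reset: what is moved stays moved. The work goes in short steps, Python scripts to look and compute and a tool call to move; the robot and the scene stay as the last step left them, time stands still between calls to the robot, and variables do not carry over. Pictures are saved under pics/ and viewed, at most 14 in all, crops included, and the job is handed in when it is done.

Besides the shell and the picture viewer there is one more tool, called after "Emit:" as name([rows], argument=value, ...), one row to a line, values as JSON. apply_moves: Moves the arm, as the interface text tells. Its arguments: {"type":"object","properties":{"steps":{"type":"array"},"newtons":{"type":"number"}},"required":["steps"]}

```bash
ls; mkdir -p pics
cat > h.py <<'E'
import numpy as np, cv2
from workcell import read_state, capture, r, recognise
def w2p(c,P):
    T=np.linalg.inv(c["cam_to_world"]); P=np.atleast_2d(P).astype(float)
    q=P@T[:3,:3].T+T[:3,3]
    return cv2.projectPoints(q,np.zeros(3),np.zeros(3),np.array(c["K"]),np.array(c["dist"]))[0][:,0]
def p2w(c,uv,z):
    u=cv2.undistortPoints(np.array(uv,float).reshape(-1,1,2),np.array(c["K"]),np.array(c["dist"]))[:,0]
    T=np.array(c["cam_to_world"]); d=np.c_[u,np.ones(len(u))]@T[:3,:3].T
    return T[:3,3]+d*((z-T[2,3])/d[:,2])[:,None]
E
python3 - <<'E'
from h import *
print(read_state(), r.tip_reach)
for n in("scene","top"):
    c=capture(n); cv2.imwrite(f"pics/{n}0.png",cv2.resize(c["img"],(784,588)))
    np.save(n+"0.npy",c,allow_pickle=True)
    T=np.array(c["cam_to_world"]);print(n,T.round(3).tolist())
    for o in "blue_tray orange_tray carton clip_box glue_stick red_stapler stamp label_roll".split():
        for d in recognise(o,c)[:4]:
            p=T[:3,:3]@d["centre"]+T[:3,3]; print(o,round(d["score"],2),p.round(3),w2p(c,p).round()[0]*1.4)
E
```

```text
pics
{'time_s': 0.0, 'joints': array([ 1.10180069e+00,  2.17765977e-01,  1.61495407e+00,  7.85710542e-06,
        1.31131691e+00, -1.12193267e-01]), 'qvel': array([-0.00015466, -0.00047256,  0.00048847,  0.00082096, -0.0002748 ,
        0.0005399 ]), 'joint_torque': array([ 6.85485179e-05, -3.96839082e+01, -3.03850508e+01, -2.65993749e-04,
        9.65118699e-03, -4.39813988e-06]), 'ee_pos': array([0.21790668, 0.58492354, 0.24095052]), 'tcp_rot': array([-3.13916457e+00, -2.81200158e-04,  2.78478792e+00]), 'force': array([ 0.18285014,  0.61571475, -0.5450622 ]), 'moment': array([ 0.0023157 , -0.02667087,  0.05983266]), 'grasp_force': 0.0, 'width': 0.9986217674092653} 0.011
scene [[0.63, -0.592, 0.503, -0.274], [-0.777, -0.484, 0.403, -0.61], [0.006, -0.645, -0.765, 1.204], [0.0, 0.0, 0.0, 1.0]]
blue_tray 0.86 [ 0.614  0.212 -0.001] [359.8 233.8]
orange_tray 0.74 [ 0.62  -0.202 -0.   ] [504.  316.4]
carton 0.79 [ 0.402 -0.196  0.031] [443.8 371. ]
clip_box 0.57 [0.404 0.194 0.016] [305.2 281.4]
glue_stick 0.8 [ 0.428 -0.371  0.072] [526.4 397.6]
red_stapler 0.8 [0.422 0.372 0.041] [254
[... 168 characters left out ...]
[0.458 0.005 0.013] [385.  309.4]
label_roll 0.82 [ 0.641 -0.025  0.021] [445.2 266. ]
top [[-0.027, -0.984, 0.173, 0.336], [-1.0, 0.029, 0.007, 0.011], [-0.012, -0.173, -0.985, 1.012], [0.0, 0.0, 0.0, 1.0]]
blue_tray 0.7 [0.615 0.213 0.005] [282.8 245. ]
orange_tray 0.85 [ 0.622 -0.197  0.002] [506.8 235.2]
carton 0.8 [ 0.415 -0.186  0.03 ] [511.  347.2]
clip_box 0.82 [0.41  0.2   0.016] [288.4 357. ]
glue_stick 0.75 [ 0.439 -0.355  0.085] [620.2 326.2]
red_stapler 0.98 [0.427 0.376 0.048] [182.  347.2]
stamp 0.92 [ 0.345 -0.084  0.015] [452.2 390.6]
stamp 0.68 [0.346 0.111 0.013] [340.2 393.4]
stamp 0.63 [0.46  0.012 0.016] [394.8 324.8]
label_roll 0.76 [ 0.645 -0.023  0.026] [411.6 221.2]
```

View pics/scene0.png

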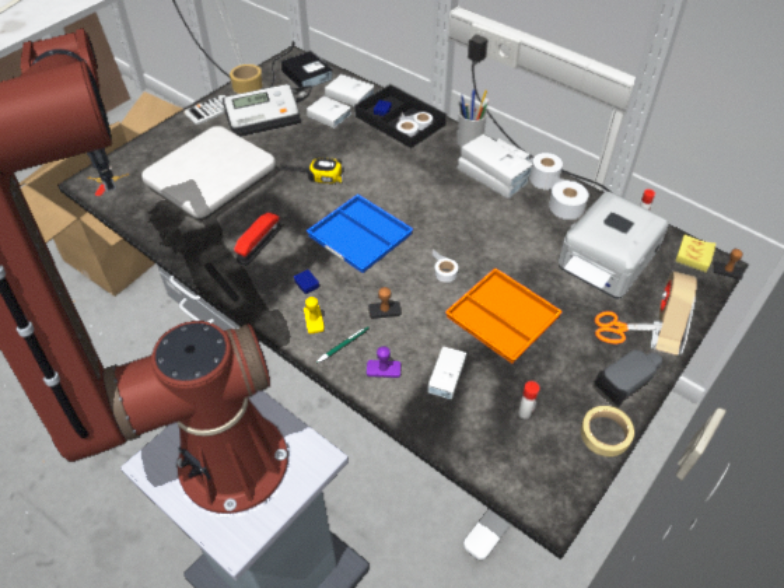

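View pics/top0.png

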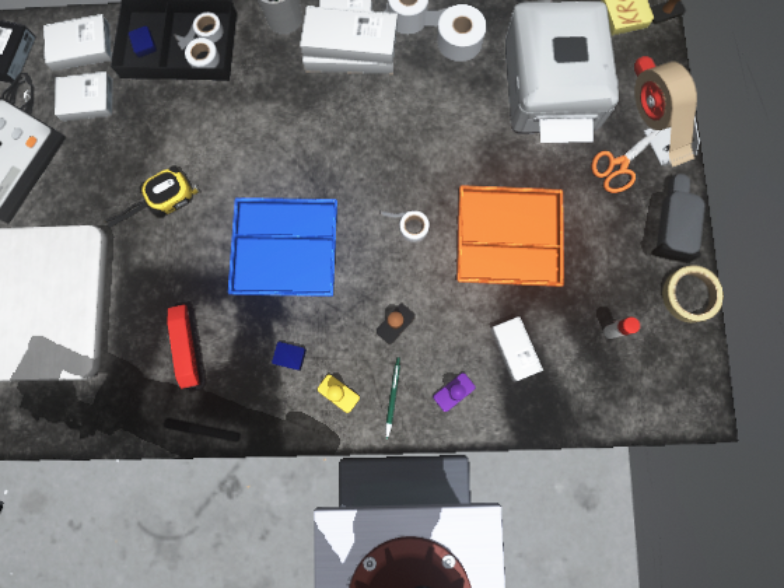

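The top view shows a carton at (517,348), a clip box at (289,355), a glue stick at (625,327) and a red stapler at (183,346). The blue tray's wide bay faces the robot, and the orange tray's wide bay faces away from it.

Stamp candidates in the top view are brown (396,322), yellow (338,392), purple (455,391), and a brown one at the far edge (665,5). The one meant is brown (396,322): it has a wooden handle and lies in front of the trays. I'll confirm this in the crop along with the pose fits.

```bash
cat > fit.py <<'E'
from h import *
from scipy.optimize import minimize
def box(x0,x1,y0,y1,z0,z1): return np.array([[x,y,z] for x in(x0,x1) for y in(y0,y1) for z in(z0,z1)])/1e3
def cyl(rad,z0,z1): 
    a=np.linspace(0,2*np.pi,24,endpoint=False); return np.array([[rad*np.cos(t),rad*np.sin(t),z] for t in a for z in(z0,z1)])/1e3
def cb(sx,sy,z0,z1): return box(-sx/2,sx/2,-sy/2,sy/2,z0,z1)
M=dict(blue_tray=[cb(173,182,0,20)],orange_tray=[cb(173,182,0,20)],carton=[cb(100,50,0,30)],clip_box=[cb(40,50,0,18)],
 glue_stick=[cyl(12.5,0,70),cyl(13.5,70,98)],red_stapler=[cb(32,150,28,54)],stamp=[cyl(10,12,42),cyl(14,42,74)],stamp_foot=[cb(70,36,0,12)])
def hsv(h0,h1,s0,v0): 
    def f(i):
        q=cv2.cvtColor(i,cv2.COLOR_BGR2HSV); H,S,V=[q[...,k].astype(int) for k in range(3)]
        return ((H>=h0)&(H<=h1) if h0<=h1 else (H>=h0)|(H<=h1))&(S>=s0)&(V>=v0)
    return f
def white(i):
    q=cv2.cvtColor(i,cv2.COLOR_BGR2HSV); return (q[...,1]<70)&(q[...,2]>105)
C=dict(blue_tray=hsv(100,118,120,60),orange_tray=hsv(5,18,150,80),carton=white,clip_box=hsv(108,128,120,25),
 glue_stick=lambda i: white(i)|hsv(172,6,130,60)(i),red_stapler=hsv(172,6,130,50),stamp=hsv(2,20,70,40),stamp_foot=lambda i:i.max(2)<42)
S=4
def render(c,name,p,shape,o):
    R=np.array([[np.cos(p[2]),-np.sin(p[2]),0],[np.sin(p[2]),np.cos(p[2]),0],[0,0,1]])
    m=np.zeros((shape[0]*S,shape[1]*S),np.uint8)
    for P in M[name]:
        uv=(w2p(c,P@R.T+[p[0],p[1],p[3] if len(p)>3 else 0])-o+.5)*S
        cv2.fillConvexPoly(m,cv2.convexHull(np.round(uv*16).astype(np.int32)),1,cv2.LINE_8,4)
    return cv2.resize(m.astype(np.float32),shape[::-1],interpolation=cv2.INTER_AREA)
def fit(name,p0,cams,pad=10,z=None,yaw=True,search=0.02):
    W=[]
    for c in cams:
        R=max(np.abs(P[:,:2]).max() for P in M[name])*1.4+search
        uv=w2p(c,[[p0[0]+a,p0[1]+b,h] for a in(-R,R) for b in(-R,R) for h in(0,.05)])
        lo=np.maximum(uv.min(0).astype(int)-pad,0); hi=np.minimum(uv.max(0).astype(int)+pad,[560,420])
        k=C[name](c["img"][lo[1]:hi[1],lo[0]:hi[0]]).astype(np.uint8)
        if name!="stamp_foot" : k=cv2.morphologyEx(k,cv2.MORPH_CLOSE,np.ones((3,3)))
        n,l,st,ct=cv2.connectedComponentsWithStats(k); uv0=w2p(c,[p0[0],p0[1],.02])[0]-lo
        s=[st[i,4]/(10+np.linalg.norm(ct[i]-uv0)) for i in range(1,n)]
        W.append((c,(l==1+np.argmax(s)).astype(np.float32),lo))
    def cost(q):
        p=list(q[:3])+([z] if z else [])
        e=0
        for c,k,lo in W:
            m=render(c,name,p,k.shape,lo); e+=1-np.minimum(m,k).sum()/np.maximum(m,k).sum()
        return e/len(W)
    best=None
    for y in ([p0[2]] if not yaw else p0[2]+np.radians([-60,-30,0,30,60,90])):
        q=np.array([p0[0],p0[1],y])
        for d in(.012,.004):
            s=minimize(cost,q,method="Nelder-Mead",options=dict(initial_simplex=[q,q+[d,0,0],q+[0,d,0],q+[0,0,d*25]],xatol=1e-4,fatol=1e-4,maxiter=150)); q=s.x
        if best is None or s.fun<best.fun: best=s
    return best.x,best.fun
E
cat > run1.py <<'E'
from fit import *
cs=[np.load(n+"0.npy",allow_pickle=True).item() for n in("scene","top")]
init=dict(blue_tray=(.615,.213,0),orange_tray=(.621,-.2,0),carton=(.41,-.19,.4),clip_box=(.407,.197,1.5),glue_stick=(.434,-.363,0),red_stapler=(.425,.374,1.6),stamp=(.46,.01,0),stamp_foot=(.46,.01,.7))
im=cs[1]["img"].copy()
for n,p in init.items():
    o=[]
    for cc in (cs,cs[:1],cs[1:]):
        x,f=fit(n,p,cc,yaw=n not in("glue_stick","stamp","blue_tray","orange_tray")); o.append((x[:2]*1e3).round(1).tolist()+[round(np.degrees(x[2]),1),round(f,3)])
        if cc is cs: X=x
    print(n,*o)
    m=(render(cs[1],n,X,(420,560),np.zeros(2))>.5).astype(np.uint8)
    cv2.drawContours(im,cv2.findContours(m,0,1)[0],-1,(255,255,0),1)
cv2.imwrite("pics/ov.png",cv2.resize(im[130:330,100:500],(800,400),interpolation=cv2.INTER_CUBIC))
a=[cv2.resize(cs[1]["img"][205:295,225:345],(400,300),interpolation=cv2.INTER_CUBIC),cv2.resize(cs[0]["img"][190:280,210:330],(400,300),interpolation=cv2.INTER_CUBIC)]
cv2.imwrite("pics/stamp.png",np.hstack(a))
E
python3 run1.py
```

```text
blue_tray [610.6, 212.1, np.float64(-2.7), np.float64(0.037)] [610.5, 212.2, np.float64(-2.7), np.float64(0.036)] [610.9, 212.4, np.float64(-2.9), np.float64(0.038)]
orange_tray [618.8, -198.3, np.float64(-4.2), np.float64(0.033)] [618.1, -198.7, np.float64(-4.6), np.float64(0.027)] [619.6, -199.6, np.float64(-3.9), np.float64(0.039)]
carton [413.4, -196.1, np.float64(20.0), np.float64(0.802)] [417.8, -161.0, np.float64(99.0), np.float64(0.825)] [413.9, -196.9, np.float64(20.4), np.float64(0.757)]
clip_box [413.2, 201.5, np.float64(164.2), np.float64(0.106)] [412.7, 201.3, np.float64(160.1), np.float64(0.127)] [413.1, 201.7, np.float64(164.4), np.float64(0.074)]
glue_stick [439.4, -369.8, np.float64(5.8), np.float64(0.464)] [439.2, -369.4, np.float64(19.6), np.float64(0.612)] [440.1, -372.2, np.float64(23.2), np.float64(0.306)]
red_stapler [434.1, 380.5, np.float64(101.9), np.float64(0.157)] [434.1, 380.7, np.float64(283.0), np.float64(0.161)] [435.1, 380.1, np.float64(281.2), np.float64(0.145)]
stamp [463.9, 12.2, np.float64(-2.6), np.float64(0.179)] [460.8, 10.2, np.float64(17.6), np.float64(0.17)] [464.6, 13.0, np.float64(10.2), np.float64(0.144)]
stamp_foot [517.2, 24.3, np.float64(39.5), np.float64(0.982)] [503.2, 41.1, np.float64(39.1), np.float64(0.974)] [521.3, 12.8, np.float64(-1.8), np.float64(0.99)]
```

```bash
cat pics/*.png >/dev/null
python3 - <<'E'
from fit import *
c=np.load("top0.npy",allow_pickle=True).item()
q=cv2.cvtColor(c["img"],cv2.COLOR_BGR2HSV)
print(q[248,365:375].tolist()); print(q[248,340:346].tolist()); print(q[230:236,436].tolist(),q[250,300:303].tolist(), q[236,272:276].tolist(), q[226,280:290].tolist(),q[234,444:452].tolist())
E
```

```text
[[90, 1, 249], [90, 1, 249], [90, 1, 249], [90, 1, 249], [90, 1, 249], [90, 2, 249], [90, 1, 249], [90, 2, 249], [90, 1, 249], [90, 2, 249]]
[[15, 8, 121], [10, 13, 120], [10, 13, 116], [18, 12, 109], [17, 14, 125], [8, 8, 122]]
[[0, 34, 38], [4, 29, 61], [30, 3, 89], [150, 3, 91], [0, 0, 93], [0, 3, 95]] [[18, 11, 116], [18, 11, 120], [15, 9, 112]] [[135, 9, 54], [120, 9, 54], [120, 9, 55], [120, 9, 55]] [[12, 136, 159], [12, 134, 162], [12, 136, 163], [11, 135, 166], [11, 134, 162], [12, 135, 157], [12, 136, 150], [11, 127, 131], [8, 19, 54], [120, 5, 54]] [[1, 180, 98], [1, 187, 142], [1, 188, 224], [1, 182, 243], [1, 182, 241], [1, 184, 240], [1, 183, 238], [1, 183, 237]]
```

View pics/ov.png

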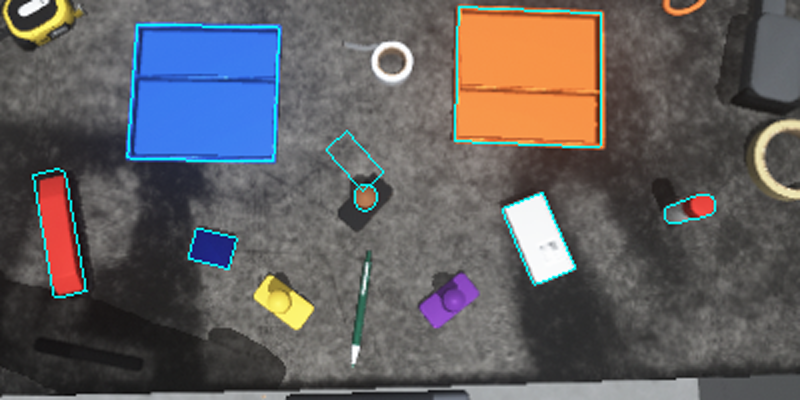

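View pics/stamp.png

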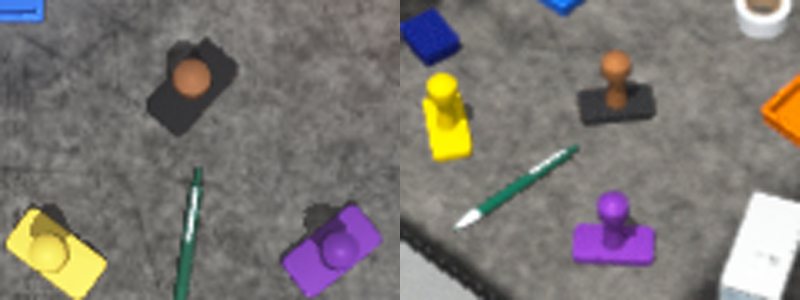

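The crop confirms the brown-handled stamp on a black foot at top (396,322). The yellow and purple ones are the look-alikes. The overlays fit well except the foot, so I'll tighten those masks.

```bash
cat >> fit.py <<'E'
C["carton"]=lambda i:(cv2.cvtColor(i,cv2.COLOR_BGR2HSV)[...,1]<60)&(i.max(2)>165)
M["cap"]=[cyl(13.5,70,98)]; C["cap"]=hsv(172,6,110,60)
C["stamp_foot"]=lambda i:(i.max(2)<64)
E
python3 - <<'E'
from fit import *
cs=[np.load(n+"0.npy",allow_pickle=True).item() for n in("scene","top")]
for n,p in dict(carton=(.413,-.196,.4),cap=(.434,-.363,0)).items():
    for cc in (cs,cs[:1],cs[1:]):
        x,f=fit(n,p,cc,yaw=n!="cap",search=.03 if n=="cap" else .02); print(n,(x[:2]*1e3).round(1),np.degrees(x[2]).round(1),round(f,3))
q=np.array([(205,38),(240,68),(178,135),(148,103)])/3.3333+[225,205]-.4
P=p2w(cs[1],q,.012); print(P.mean(0)); d=(P[0]+P[1]-P[2]-P[3]);print(np.degrees(np.arctan2(d[1],d[0])),np.linalg.norm(P[0]-P[3]),np.linalg.norm(P[1]-P[0]))
E
```

```text
carton [ 413.3 -195.3] 20.5 0.093
carton [ 413.  -194.6] 20.4 0.07
carton [ 413.8 -197. ] 18.9 0.097
cap [ 440.3 -368.7] 7.6 0.106
cap [ 440.5 -368.3] 6.1 0.106
cap [ 440.3 -369. ] 13.8 0.101
[0.46512101 0.01167131 0.012     ]
-43.468645237082065 0.06422722788856171 0.034277748480648844
```

```bash
cat > go.py <<'E'
import sys; from h import *
from scipy.spatial.transform import Rotation as Ro
# args: groups x,y,z,psi (mm,deg; jaw direction). Chains each target from the previous one.
s=read_state(); p=s["ee_pos"]*1e3; yaw=np.degrees(s["tcp_rot"][2])
print("t",round(s["time_s"],1),"tcp",p.round(1),"psi",round(yaw-90,1),"w",round(s["width"],3),"grip",round(s["grasp_force"],1),"F",s["force"].round(1))
for a in sys.argv[1:]:
    x,y,z,psi=map(float,a.split(","))
    R=Ro.from_euler("xyz",[180,0,yaw],degrees=True).as_matrix()
    ny=psi+90; dz=-((ny-yaw+180)%360-180)
    print(a,"slide",(R.T@(np.array([x,y,z])-p)).round(1).tolist(),"rz",round(dz,1))
    p=np.array([x,y,z]);yaw=ny
E
python3 go.py 413,-195,200,-69.5 413,-195,22,-69.5
```

```text
t 0.9 tcp [218.3 585.7 242.3] psi 69.6 w 1.003 grip 0.0 F [0.7 0.1 0.2]
413,-195,200,-69.5 slide [-455.1, -663.5, 42.3] rz 139.1
413,-195,22,-69.5 slide [0.0, -0.0, 178.0] rz -0.0
```

```bash
cat > go.py <<'E'
import sys; from h import *
from scipy.spatial.transform import Rotation as Ro
# args: x,y,z,psi (mm,deg; jaw direction). Chains targets, split into calls of <=6 moving rows.
s=read_state(); p=s["ee_pos"]*1e3; yaw=np.degrees(s["tcp_rot"][2])
print("t",round(s["time_s"],1),"tcp",p.round(1),"psi",round(yaw-90,1),"w",round(s["width"],3),"grip",round(s["grasp_force"],1),"F",s["force"].round(1))
for a in sys.argv[1:]:
    x,y,z,psi=map(float,a.split(",")); g=np.array([x,y,z])
    dy=(psi+90-yaw+180)%360-180; n=int(np.ceil(max(np.linalg.norm(g-p)/310,abs(dy)/53)))or 1
    d=(g-p)/n
    for i in range(n):
        R=Ro.from_euler("xyz",[180,0,yaw],degrees=True).as_matrix()
        print(a,"slide",(R.T@d).round().tolist(),"rz",round(-dy/n,1),"rows",int(np.ceil(max(np.linalg.norm(d)/50,abs(dy/n)/8.59))))
        yaw+=dy/n
    p=g
E
python3 go.py 413,-195,200,-69.5 413,-195,22,-69.5
```

```text
t 0.9 tcp [218.3 585.7 242.3] psi 69.6 w 1.003 grip 0.0 F [0.7 0.1 0.2]
413,-195,200,-69.5 slide [-152.0, -221.0, 14.0] rz 46.4 rows 6
413,-195,200,-69.5 slide [-265.0, -43.0, 14.0] rz 46.4 rows 6
413,-195,200,-69.5 slide [-214.0, 162.0, 14.0] rz 46.4 rows 6
413,-195,22,-69.5 slide [0.0, -0.0, 178.0] rz -0.0 rows 4
```

Emit:
apply_moves([
  {"delta_rot": [0,0,23],"slide": [-76,-110,7],"hand": 1},
  {"delta_rot": [0,0,46],"slide": [-152,-221,14],"hand": 1},
  {"delta_rot": [0,0,46],"slide": [-152,-221,14],"hand": 1},
  {"delta_rot": [0,0,46],"slide": [-152,-221,14],"hand": 1},
  {"delta_rot": [0,0,46],"slide": [-152,-221,14],"hand": 1},
  {"delta_rot": [0,0,46],"slide": [-152,-221,14],"hand": 1},
  {"delta_rot": [0,0,46],"slide": [-152,-221,14],"hand": 1},
  {"delta_rot": [0,0,46],"slide": [-152,-221,14],"hand": 1},
], newtons=50)

```text
time_s: 1.7
ee_pos: [0.2838, 0.3258, 0.2288]
tcp_rot: [3.14, -0.001, 1.982]
force: [-0.6, 0.4, 0.9]
width: 0.998
grasp_force: 0.0
```

Emit:
apply_moves([
  {"delta_rot": [0,0,46],"slide": [-265,-43,14],"hand": 1},
  {"delta_rot": [0,0,46],"slide": [-265,-43,14],"hand": 1},
  {"delta_rot": [0,0,46],"slide": [-265,-43,14],"hand": 1},
  {"delta_rot": [0,0,46],"slide": [-265,-43,14],"hand": 1},
  {"delta_rot": [0,0,46],"slide": [-265,-43,14],"hand": 1},
  {"delta_rot": [0,0,46],"slide": [-265,-43,14],"hand": 1},
  {"delta_rot": [0,0,46],"slide": [-265,-43,14],"hand": 1},
  {"delta_rot": [0,0,46],"slide": [-265,-43,14],"hand": 1},
])

```text
time_s: 2.5
ee_pos: [0.3505, 0.0662, 0.2146]
tcp_rot: [-3.141, -0.001, 1.18]
force: [0.3, 0.6, -0.7]
width: 0.995
grasp_force: 0.0
```

Emit:
apply_moves([
  {"delta_rot": [0,0,46],"slide": [-214,162,14],"hand": 1},
  {"delta_rot": [0,0,46],"slide": [-214,162,14],"hand": 1},
  {"delta_rot": [0,0,46],"slide": [-214,162,14],"hand": 1},
  {"delta_rot": [0,0,46],"slide": [-214,162,14],"hand": 1},
  {"delta_rot": [0,0,46],"slide": [-214,162,14],"hand": 1},
  {"delta_rot": [0,0,46],"slide": [-214,162,14],"hand": 1},
  {"delta_rot": [0,0,46],"slide": [-214,162,14],"hand": 1},
  {"delta_rot": [0,0,46],"slide": [-214,162,14],"hand": 1},
])

```text
time_s: 3.3
ee_pos: [0.4183, -0.1923, 0.1999]
tcp_rot: [-3.139, 0.0, 0.38]
force: [-0.3, -0.4, 0.2]
width: 1.005
grasp_force: 0.0
```

```bash
python3 go.py 413,-195,22,-69.5
python3 - <<'E'
from h import *
c=capture("wrist"); cv2.imwrite("pics/w1.png",c["img"]); np.save("w1.npy",c,allow_pickle=True)
print(r.tip_reach, c["cam_to_world"].round(3).tolist())
E
```

```text
t 3.3 tcp [ 418.3 -192.3  199.9] psi -68.2 w 1.005 grip 0.0 F [-0.3 -0.4  0.2]
413,-195,22,-69.5 slide [-6.0, 1.0, 178.0] rz 1.3 rows 4
0.011 [[0.371, -0.897, -0.241, 0.478], [-0.929, -0.359, -0.093, -0.168], [-0.003, 0.259, -0.966, 0.331], [0.0, 0.0, 0.0, 1.0]]
```

View pics/w1.png

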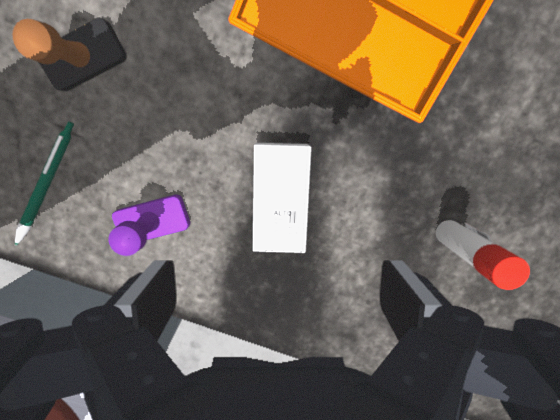

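The wrist picture shows the carton centred at (281,198) between the fingers, almost aligned with them. I'll refine the fit from this view and then descend.

```bash
python3 - <<'E'
from fit import *
c=np.load("w1.npy",allow_pickle=True).item()
x,f=fit("carton",(.413,-.195,.36),[c]);print(x[:2],np.degrees(x[2]),f)
c["img"]=c["img"].copy()
x,f=fit("cap",(.44,-.369,0),[c],yaw=False,search=.03);print("cap",x,f)
x,f=fit("stamp",(.4645,.012,0),[c],yaw=False);print("stamp",x,f)
E
python3 go.py 413,-195,22,-69.5
```

```text
[ 0.41069619 -0.1964558 ] 20.008254800097998 0.02454066276550293
cap [ 0.4386797  -0.36831595  0.04967451] 0.05808687210083008
stamp [0.4634614  0.00671169 0.05630121] 0.19706058502197266
t 3.4 tcp [ 418.1 -192.   199.9] psi -68.2 w 1.002 grip 0.0 F [-0.7  0.1 -0.7]
413,-195,22,-69.5 slide [-6.0, 1.0, 178.0] rz 1.3 rows 4
```

Emit:
apply_moves([
  {"delta_rot": [0,0,2],"slide": [-8,1,45],"hand": 1},
  {"delta_rot": [0,0,2],"slide": [-8,1,90],"hand": 1},
  {"delta_rot": [0,0,2],"slide": [-8,1,135],"hand": 1},
  {"delta_rot": [0,0,2],"slide": [-8,1,165],"hand": 1},
  {"delta_rot": [0,0,2],"slide": [-8,1,178],"hand": 1},
  {"delta_rot": [0,0,2],"slide": [-8,1,178],"hand": 0.2},
  {"delta_rot": [0,0,2],"slide": [-8,1,178],"hand": 0.2},
  {"delta_rot": [0,0,2],"slide": [-8,1,178],"hand": 0.2},
], newtons=50)

```text
time_s: 4.15
ee_pos: [0.4132, -0.1991, 0.0248]
tcp_rot: [3.138, -0.003, 0.342]
force: [-0.8, -0.7, -0.9]
width: 0.571
grasp_force: 53.3
```

Emit:
apply_moves([
  {"delta_rot": [0,0,0],"slide": [0,0,0],"hand": 0.2},
  {"delta_rot": [0,0,0],"slide": [0,0,0],"hand": 0.2},
  {"delta_rot": [0,0,0],"slide": [0,0,0],"hand": 0.2},
  {"delta_rot": [0,0,0],"slide": [0,0,0],"hand": 0.2},
  {"delta_rot": [0,0,0],"slide": [0,0,-20],"hand": 0.2},
  {"delta_rot": [0,0,0],"slide": [0,0,-60],"hand": 0.2},
  {"delta_rot": [0,0,0],"slide": [0,0,-100],"hand": 0.2},
  {"delta_rot": [0,0,0],"slide": [0,0,-118],"hand": 0.2},
])

```text
time_s: 4.95
ee_pos: [0.413, -0.1996, 0.1447]
tcp_rot: [3.135, -0.004, 0.341]
force: [1.3, -0.9, -1.6]
width: 0.57
grasp_force: 53.5
```

```bash
python3 go.py 577,213.7,140,-2.7 577,213.7,30,-2.7
```

```text
t 5.0 tcp [ 413.  -199.6  144.7] psi -70.4 w 0.57 grip 53.5 F [ 1.3 -0.9 -1.6]
577,213.7,140,-2.7 slide [146.0, -167.0, 2.0] rz -33.9 rows 5
577,213.7,140,-2.7 slide [215.0, -57.0, 2.0] rz -33.9 rows 5
577,213.7,30,-2.7 slide [0.0, -0.0, 110.0] rz -0.0 rows 3
```

Emit:
apply_moves([
  {"delta_rot": [0,0,-6],"slide": [25,-28,0],"hand": 0.2},
  {"delta_rot": [0,0,-13],"slide": [55,-63,1],"hand": 0.2},
  {"delta_rot": [0,0,-20],"slide": [85,-97,1],"hand": 0.2},
  {"delta_rot": [0,0,-27],"slide": [115,-132,2],"hand": 0.2},
  {"delta_rot": [0,0,-34],"slide": [146,-167,2],"hand": 0.2},
  {"delta_rot": [0,0,-34],"slide": [146,-167,2],"hand": 0.2},
])

```text
time_s: 5.55
ee_pos: [0.4942, 0.0126, 0.1392]
tcp_rot: [3.141, -0.003, 0.942]
force: [0.5, -0.4, -1.0]
width: 0.57
grasp_force: 53.4
```

Emit:
apply_moves([
  {"delta_rot": [0,0,-7],"slide": [43,-11,0],"hand": 0.2},
  {"delta_rot": [0,0,-14],"slide": [86,-23,1],"hand": 0.2},
  {"delta_rot": [0,0,-20],"slide": [129,-34,1],"hand": 0.2},
  {"delta_rot": [0,0,-27],"slide": [172,-46,2],"hand": 0.2},
  {"delta_rot": [0,0,-34],"slide": [200,-53,2],"hand": 0.2},
  {"delta_rot": [0,0,-34],"slide": [215,-57,2],"hand": 0.2},
  {"delta_rot": [0,0,-34],"slide": [215,-57,2],"hand": 0.2},
  {"delta_rot": [0,0,-34],"slide": [215,-57,2],"hand": 0.2},
])

```text
time_s: 6.35
ee_pos: [0.574, 0.2135, 0.136]
tcp_rot: [-3.14, 0.001, 1.526]
force: [0.5, -0.0, -1.8]
width: 0.568
grasp_force: 53.4
```

```bash
cat > wl.py <<'E'
from fit import *
import sys
n=sys.argv[1]; off=float(sys.argv[2])/1e3; w=sys.argv[3]; yaw0=np.radians(float(sys.argv[4]))
s=read_state(); c=capture("wrist"); cv2.imwrite(f"pics/{w}.png",c["img"]); np.save(w+".npy",c,allow_pickle=True)
x,f=fit(n,(s["ee_pos"][0],s["ee_pos"][1],yaw0),[c],z=s["ee_pos"][2]-off,yaw=False)
print(n,(x[:2]*1e3).round(1),np.degrees(x[2]).round(1),round(f,3))
E
python3 go.py 577,213.7,30,-2.7; python3 wl.py carton 24 w2 87
```

```text
t 6.3 tcp [574.  213.5 136. ] psi -2.6 w 0.568 grip 53.4 F [ 0.5 -0.  -1.8]
577,213.7,30,-2.7 slide [0.0, 3.0, 106.0] rz 0.1 rows 3
carton [572.7 211. ] 87.5 0.061
```

View pics/w2.png

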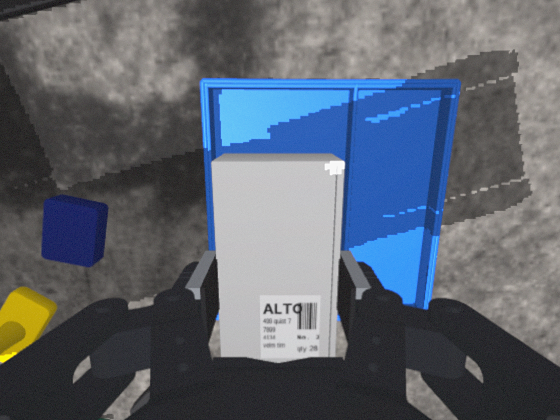

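Emit:
apply_moves([
  {"delta_rot": [0,0,0],"slide": [1,4,20],"hand": 0.2},
  {"delta_rot": [0,0,0],"slide": [1,4,50],"hand": 0.2},
  {"delta_rot": [0,0,0],"slide": [1,4,80],"hand": 0.2},
  {"delta_rot": [0,0,0],"slide": [1,4,95],"hand": 0.2},
  {"delta_rot": [0,0,0],"slide": [1,4,100],"hand": 0.2},
  {"delta_rot": [0,0,0],"slide": [1,4,100],"hand": 0.2},
])

```text
time_s: 7.0
ee_pos: [0.5782, 0.2149, 0.036]
tcp_rot: [-3.141, 0.0, 1.527]
force: [-0.4, 0.7, -1.0]
width: 0.571
grasp_force: 53.3
```

Emit:
apply_moves([
  {"delta_rot": [0,0,0],"slide": [0,0,2],"hand": 0.2},
  {"delta_rot": [0,0,0],"slide": [0,0,2],"hand": 0.2},
])

```text
time_s: 7.2
ee_pos: [0.5799, 0.216, 0.0359]
tcp_rot: [3.139, -0.001, 1.528]
force: [-0.0, 0.4, -0.6]
width: 0.569
grasp_force: 53.3
```

Emit:
apply_moves([
  {"delta_rot": [0,0,0],"slide": [0,0,2],"hand": 0.2},
  {"delta_rot": [0,0,0],"slide": [0,0,2],"hand": 0.2},
])

```text
time_s: 7.4
ee_pos: [0.5789, 0.2159, 0.0329]
tcp_rot: [3.141, -0.0, 1.528]
force: [0.3, 0.9, -1.5]
width: 0.572
grasp_force: 53.3
```

Emit:
apply_moves([
  {"delta_rot": [0,0,0],"slide": [0,0,2],"hand": 0.2},
  {"delta_rot": [0,0,0],"slide": [0,0,2],"hand": 0.2},
])

```text
time_s: 7.6
ee_pos: [0.5783, 0.2158, 0.0301]
tcp_rot: [-3.141, 0.0, 1.528]
force: [-0.4, -0.2, -0.4]
width: 0.57
grasp_force: 53.3
```

Emit:
apply_moves([
  {"delta_rot": [0,0,0],"slide": [0,0,1],"hand": 0.2},
  {"delta_rot": [0,0,0],"slide": [0,0,1],"hand": 0.2},
])

```text
time_s: 7.8
ee_pos: [0.5784, 0.2157, 0.0291]
tcp_rot: [-3.141, 0.0, 1.528]
force: [0.1, 0.7, -0.5]
width: 0.569
grasp_force: 53.3
```

```bash
python3 wl.py carton 24 w3 87; python3 go.py
```

```text
carton [577.9 214.5] 87.6 0.197
t 7.8 tcp [578.4 215.7  29.1] psi -2.4 w 0.57 grip 53.3 F [ 0.4 -0.  -0.3]
```

Emit:
apply_moves([
  {"delta_rot": [0,0,0],"slide": [0,0,1],"hand": 0.2},
  {"delta_rot": [0,0,0],"slide": [0,0,1],"hand": 0.2},
])

```text
time_s: 8.05
ee_pos: [0.5784, 0.2157, 0.0282]
tcp_rot: [-3.141, 0.0, 1.528]
force: [0.5, 0.8, -1.5]
width: 0.568
grasp_force: 53.3
```

Emit:
apply_moves([
  {"delta_rot": [0,0,0],"slide": [0,0,1],"hand": 0.2},
  {"delta_rot": [0,0,0],"slide": [0,0,1],"hand": 0.2},
])

```text
time_s: 8.25
ee_pos: [0.5788, 0.2158, 0.0277]
tcp_rot: [3.141, -0.0, 1.528]
force: [-1.1, -0.5, 1.0]
width: 0.568
grasp_force: 53.7
```

Contact. I'll open a little, then rise.

Emit:
apply_moves([
  {"delta_rot": [0,0,0],"slide": [0,0,0],"hand": 0.62},
  {"delta_rot": [0,0,0],"slide": [0,0,0],"hand": 0.7},
  {"delta_rot": [0,0,0],"slide": [0,0,0],"hand": 0.7},
  {"delta_rot": [0,0,0],"slide": [0,0,-15],"hand": 0.7},
  {"delta_rot": [0,0,0],"slide": [0,0,-50],"hand": 0.8},
  {"delta_rot": [0,0,0],"slide": [0,0,-100],"hand": 1},
  {"delta_rot": [0,0,0],"slide": [0,0,-150],"hand": 1},
  {"delta_rot": [0,0,0],"slide": [0,0,-170],"hand": 1},
])

```text
time_s: 9.05
ee_pos: [0.5821, 0.2167, 0.2056]
tcp_rot: [3.13, -0.003, 1.528]
force: [1.1, 0.3, 1.8]
width: 0.996
grasp_force: 0.0
```

```bash
cat > chk.py <<'E'
from fit import *
import sys
# chk.py tag name,x,y,z,yaw ... : fit in wrist/scene/top
tag=sys.argv[1]; cs={n:capture(n) for n in("wrist","scene","top")}
np.save(tag+".npy",cs,allow_pickle=True)
for n in cs: cv2.imwrite(f"pics/{tag}_{n}.png",cs[n]["img"])
for a in sys.argv[2:]:
    nm,x,y,z,w=a.split(","); x,y,z,w=float(x)/1e3,float(y)/1e3,float(z)/1e3,np.radians(float(w))
    for n,c in cs.items():
        try: q,f=fit(nm,(x,y,w),[c],z=z,yaw=False); print(nm,n,(q[:2]*1e3).round(1),np.degrees(q[2]).round(1),round(f,3))
        except Exception as e: print(nm,n,"none")
E
python3 chk.py a blue_tray,610,212,0,-2.7 carton,577,213.7,3,87; python3 go.py 413,201.5,150,-16
```

```text
blue_tray wrist [606.2 213. ] -3.2 0.212
blue_tray scene [610.4 211.8] -3.0 0.26
blue_tray top [609.9 205.2] -1.8 0.415
carton wrist [577.8 216.5] 87.6 0.054
carton scene [620.1 220.5] 42.7 0.834
carton top [617.4 194.8] 32.5 0.902
t 9.2 tcp [580.2 216.2 201. ] psi -2.4 w 0.997 grip 0.0 F [-1.1  0.1 -0.5]
413,201.5,150,-16 slide [-22.0, -166.0, 51.0] rz 13.6 rows 4
```

View pics/a_wrist.png

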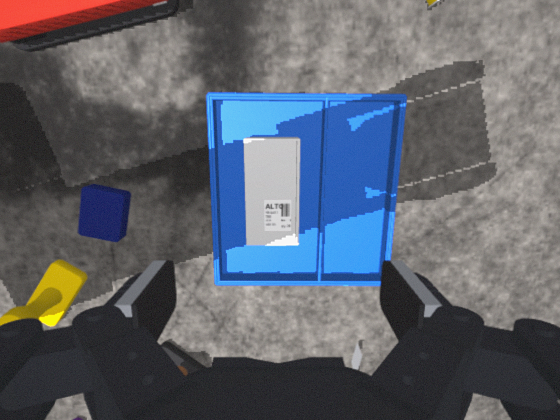

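The carton lies flat at the middle of the wide bay: pixels x 245–300 in a bay of 218–322. Next is the clip box at (104,212).

```bash
python3 - <<'E'
from fit import *
c=np.load("a.npy",allow_pickle=True).item()["wrist"]
x,f=fit("clip_box",(.413,.2015,-.27),[c],yaw=False);print(x[:2],np.degrees(x[2]),f)
E
python3 go.py 413,201.5,150,-16 413,201.5,17,-16
```

```text
[0.41149641 0.20014768] -15.204984994918389 0.08724707365036011
t 9.2 tcp [580.2 216.2 201. ] psi -2.4 w 0.997 grip 0.0 F [-1.1  0.1 -0.5]
413,201.5,150,-16 slide [-22.0, -166.0, 51.0] rz 13.6 rows 4
413,201.5,17,-16 slide [0.0, -0.0, 133.0] rz -0.0 rows 3
```

Emit:
apply_moves([
  {"delta_rot": [0,0,7],"slide": [-11,-50,25],"hand": 1},
  {"delta_rot": [0,0,13],"slide": [-23,-100,51],"hand": 1},
  {"delta_rot": [0,0,13],"slide": [-23,-150,51],"hand": 1},
  {"delta_rot": [0,0,13],"slide": [-23,-167,51],"hand": 1},
  {"delta_rot": [0,0,13],"slide": [-23,-167,51],"hand": 1},
  {"delta_rot": [0,0,13],"slide": [-23,-167,51],"hand": 1},
])

```text
time_s: 9.8
ee_pos: [0.4094, 0.1996, 0.1449]
tcp_rot: [-3.14, 0.001, 1.302]
force: [0.5, -0.2, -0.0]
width: 0.997
grasp_force: 0.0
```

```bash
python3 go.py 412.5,201,17,-15.5; python3 wl.py clip_box 150 w4 -15.5
```

```text
t 9.8 tcp [409.4 199.6 144.9] psi -15.4 w 0.997 grip 0.0 F [ 0.5 -0.2 -0. ]
412.5,201,17,-15.5 slide [2.0, 3.0, 128.0] rz 0.1 rows 3
clip_box [410.7 199. ] -15.5 0.021
```

Emit:
apply_moves([
  {"delta_rot": [0,0,0],"slide": [1,2,40],"hand": 1},
  {"delta_rot": [0,0,0],"slide": [1,2,80],"hand": 1},
  {"delta_rot": [0,0,0],"slide": [1,2,110],"hand": 1},
  {"delta_rot": [0,0,0],"slide": [1,2,122],"hand": 0.9},
  {"delta_rot": [0,0,0],"slide": [1,2,128],"hand": 0.8},
  {"delta_rot": [0,0,0],"slide": [1,2,128],"hand": 0.6},
  {"delta_rot": [0,0,0],"slide": [1,2,128],"hand": 0.2},
  {"delta_rot": [0,0,0],"slide": [1,2,128],"hand": 0.2},
], newtons=30)

```text
time_s: 10.65
ee_pos: [0.4149, 0.2009, 0.02]
tcp_rot: [3.138, -0.002, 1.301]
force: [0.4, 0.1, -0.2]
width: 0.464
grasp_force: 30.4
```

Emit:
apply_moves([
  {"delta_rot": [0,0,0],"slide": [0,0,0],"hand": 0.2},
  {"delta_rot": [0,0,0],"slide": [0,0,0],"hand": 0.2},
  {"delta_rot": [0,0,0],"slide": [0,0,0],"hand": 0.2},
  {"delta_rot": [0,0,0],"slide": [0,0,0],"hand": 0.2},
])

```text
time_s: 11.05
ee_pos: [0.4146, 0.2009, 0.0199]
tcp_rot: [3.139, -0.002, 1.301]
force: [0.2, 0.0, 5.9]
width: 0.456
grasp_force: 31.2
```

Emit:
apply_moves([
  {"delta_rot": [0,0,0],"slide": [0,0,-20],"hand": 0.2},
  {"delta_rot": [0,0,0],"slide": [0,0,-60],"hand": 0.2},
  {"delta_rot": [0,0,0],"slide": [0,0,-100],"hand": 0.2},
  {"delta_rot": [0,0,0],"slide": [0,0,-100],"hand": 0.2},
  {"delta_rot": [0,0,0],"slide": [0,0,-100],"hand": 0.2},
])

```text
time_s: 11.55
ee_pos: [0.4135, 0.2006, 0.1194]
tcp_rot: [3.139, -0.001, 1.301]
force: [-0.1, 0.2, -1.1]
width: 0.454
grasp_force: 30.5
```

```bash
python3 go.py 577.5,215,115,-2.4 577.5,215,52,-2.4; python3 wl.py clip_box 18 w5 -15.5
```

```text
t 11.6 tcp [413.5 200.6 119.4] psi -15.4 w 0.454 grip 30.5 F [-0.1  0.2 -1.1]
577.5,215,115,-2.4 slide [58.0, 154.0, 4.0] rz -13.0 rows 4
577.5,215,52,-2.4 slide [0.0, -0.0, 63.0] rz -0.0 rows 2
clip_box [412.3 199.3] -15.6 0.08
```

Emit:
apply_moves([
  {"delta_rot": [0,0,-4],"slide": [15,38,1],"hand": 0.2},
  {"delta_rot": [0,0,-9],"slide": [30,78,2],"hand": 0.2},
  {"delta_rot": [0,0,-13],"slide": [45,118,4],"hand": 0.2},
  {"delta_rot": [0,0,-13],"slide": [59,155,4],"hand": 0.2},
  {"delta_rot": [0,0,-13],"slide": [59,155,4],"hand": 0.2},
  {"delta_rot": [0,0,-13],"slide": [59,155,4],"hand": 0.2},
  {"delta_rot": [0,0,-13],"slide": [59,155,4],"hand": 0.2},
])

```text
time_s: 12.3
ee_pos: [0.5755, 0.2155, 0.112]
tcp_rot: [-3.137, 0.001, 1.528]
force: [-1.0, 0.4, -0.4]
width: 0.457
grasp_force: 30.5
```

Emit:
apply_moves([
  {"delta_rot": [0,0,0],"slide": [0,0,30],"hand": 0.2},
  {"delta_rot": [0,0,0],"slide": [0,0,50],"hand": 0.2},
  {"delta_rot": [0,0,0],"slide": [0,0,55],"hand": 0.2},
  {"delta_rot": [0,0,0],"slide": [0,0,55],"hand": 0.2},
  {"delta_rot": [0,0,0],"slide": [0,0,55],"hand": 0.2},
])

```text
time_s: 12.8
ee_pos: [0.5782, 0.2162, 0.0603]
tcp_rot: [3.14, -0.0, 1.528]
force: [0.5, 0.4, -0.3]
width: 0.458
grasp_force: 30.5
```

```bash
python3 go.py ; python3 wl.py clip_box 19 w6 -2.5
python3 - <<'E'
from fit import *
c=np.load("w6.npy",allow_pickle=True).item()
x,f=fit("carton",(.578,.2155,1.529),[c],yaw=False,z=.003);print(x[:2],np.degrees(x[2]),f)
E
```

```text
t 12.8 tcp [578.2 216.2  60.3] psi -2.4 w 0.458 grip 30.5 F [ 0.5  0.4 -0.3]
clip_box [576.7 214.5] -2.3 0.448
[0.57789308 0.21682325] 87.5593004657649 0.6326615810394287
```

View pics/w6.png

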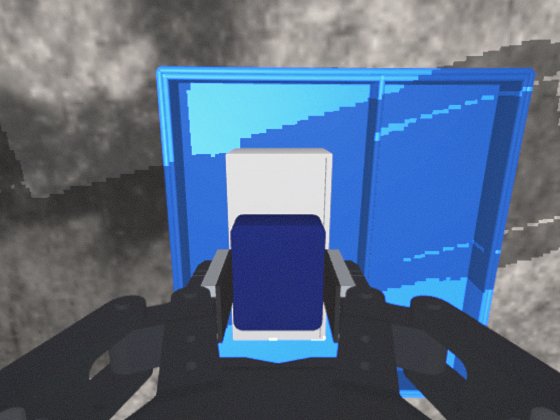

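Run:
```python
from h import *
c=np.load("w6.npy",allow_pickle=True).item()
A=p2w(c,[(227,152),(331,152),(232,339),(326,340)],.033)*1e3
B=p2w(c,[(232,217),(324,217),(231,329),(325,329)],.059)*1e3
print(A.round(1),A.mean(0));print(B.round(1),B.mean(0))
```

```text
[[556.4 268.1  33. ]
 [604.4 266.1  33. ]
 [551.1 168.9  33. ]
 [601.4 166.1  33. ]] [578.32476858 217.30579432  33.        ]
[[560.2 244.2  59. ]
 [597.5 242.6  59. ]
 [555.8 192.5  59. ]
 [597.6 190.7  59. ]] [577.77402261 217.50812603  59.        ]
```

The clip box (232–324 px) is held over the carton (227–331 px), and by my measurement it is centred within 1 mm. I'll lower it to contact.

Emit:
apply_moves([
  {"delta_rot": [0,0,0],"slide": [0,0,4],"hand": 0.2},
  {"delta_rot": [0,0,0],"slide": [0,0,5],"hand": 0.2},
  {"delta_rot": [0,0,0],"slide": [0,0,5],"hand": 0.2},
])

```text
time_s: 13.15
ee_pos: [0.5781, 0.2159, 0.0545]
tcp_rot: [3.141, -0.0, 1.528]
force: [-0.5, 0.2, 0.4]
width: 0.458
grasp_force: 30.5
```

Emit:
apply_moves([
  {"delta_rot": [0,0,0],"slide": [0,0,1],"hand": 0.2},
  {"delta_rot": [0,0,0],"slide": [0,0,1],"hand": 0.2},
])

```text
time_s: 13.35
ee_pos: [0.578, 0.2159, 0.0532]
tcp_rot: [-3.141, 0.0, 1.528]
force: [-0.6, 0.5, -0.1]
width: 0.454
grasp_force: 30.5
```

Emit:
apply_moves([
  {"delta_rot": [0,0,0],"slide": [0,0,1],"hand": 0.2},
  {"delta_rot": [0,0,0],"slide": [0,0,1],"hand": 0.2},
])

```text
time_s: 13.55
ee_pos: [0.5782, 0.2159, 0.053]
tcp_rot: [3.142, 0.0, 1.528]
force: [-2.2, -0.1, 4.2]
width: 0.456
grasp_force: 31.0
```

Emit:
apply_moves([
  {"delta_rot": [0,0,0],"slide": [0,0,-0.5],"hand": 0.5},
  {"delta_rot": [0,0,0],"slide": [0,0,-0.5],"hand": 0.55},
  {"delta_rot": [0,0,0],"slide": [0,0,-1],"hand": 0.6},
  {"delta_rot": [0,0,0],"slide": [0,0,-5],"hand": 0.6},
  {"delta_rot": [0,0,0],"slide": [0,0,-30],"hand": 0.7},
  {"delta_rot": [0,0,0],"slide": [0,0,-75],"hand": 0.8},
  {"delta_rot": [0,0,0],"slide": [0,0,-120],"hand": 0.8},
  {"delta_rot": [0,0,0],"slide": [0,0,-147],"hand": 0.8},
])

```text
time_s: 14.35
ee_pos: [0.5799, 0.2164, 0.204]
tcp_rot: [3.136, -0.002, 1.528]
force: [0.6, 0.4, 0.0]
width: 0.797
grasp_force: 0.0
```

```bash
python3 chk.py b carton,577,213.7,3,87; python3 go.py 439.5,-369,200,-40 439.5,-369,52,-40
```

```text
carton wrist [577.8 216.4] 87.6 0.481
carton scene [621.3 215.9] 41.5 0.885
carton top [620.2 188.3] 29.5 0.949
t 14.5 tcp [580.1 216.5 203. ] psi -2.4 w 0.803 grip 0.0 F [-0.8  0.3 -0.6]
439.5,-369,200,-40 slide [-295.0, -58.0, 1.0] rz 18.8 rows 7
439.5,-369,200,-40 slide [-298.0, 40.0, 1.0] rz 18.8 rows 7
439.5,-369,52,-40 slide [0.0, -0.0, 148.0] rz -0.0 rows 3
```

View pics/b_wrist.png

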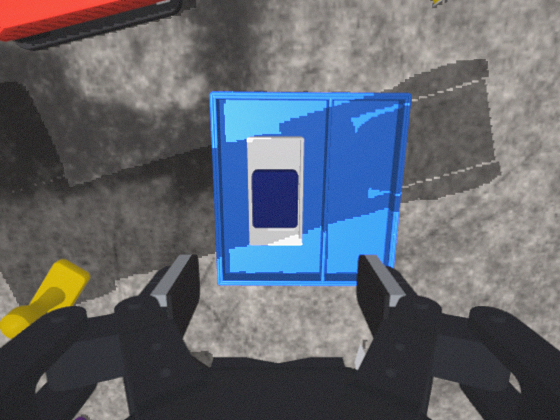

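Run:
```python
from h import *
cs=np.load("b.npy",allow_pickle=True).item(); c=cs["wrist"]
print(c["cam_to_world"].round(3).tolist())
for z,u in((.033,(275,191)),(.051,(275,199)),(.051,(275,170)),(.051,(275,228)),(.033,(275,138)),(.033,(275,245))): print(z,u,p2w(c,[u],z)[0]*1e3)
print(w2p(c,[[.578,.216,.033],[.578,.216,.051]]))
cv2.imwrite("pics/b_crop.png",np.hstack([cv2.resize(c["img"][120:260,200:410],(480,320),interpolation=2),cv2.resize(cs["top"]["img"][130:220,155:250],(320,320),interpolation=2)]))
```

```text
[[0.999, -0.042, -0.005, 0.581], [-0.042, -0.966, -0.256, 0.282], [0.006, 0.256, -0.967, 0.335], [0.0, 0.0, 0.0, 1.0]]
0.033 (275, 191) [577.95851069 219.31138245  33.        ]
0.051 (275, 199) [577.84521112 216.0350516   51.        ]
0.051 (275, 170) [578.95650431 241.02159442  51.        ]
0.051 (275, 228) [576.68327658 189.89107064  51.        ]
0.033 (275, 138) [580.05300216 266.38086028  33.        ]
0.033 (275, 245) [575.64157679 167.17346092  33.        ]
[[275.20697701 194.55950214]
 [275.18167609 199.03202222]]
```

View pics/b_crop.png

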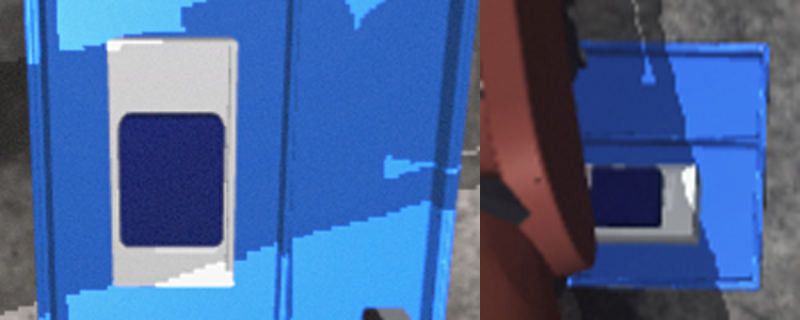

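The clip box is flat on the carton, centred within about 1 mm. Now the glue stick.

Emit:
apply_moves([
  {"delta_rot": [0,0,5],"slide": [-48,-9,0],"hand": 1},
  {"delta_rot": [0,0,10],"slide": [-96,-19,0],"hand": 1},
  {"delta_rot": [0,0,15],"slide": [-144,-28,0],"hand": 1},
  {"delta_rot": [0,0,19],"slide": [-192,-38,0],"hand": 1},
  {"delta_rot": [0,0,19],"slide": [-240,-47,1],"hand": 1},
  {"delta_rot": [0,0,19],"slide": [-288,-57,1],"hand": 1},
  {"delta_rot": [0,0,19],"slide": [-295,-58,1],"hand": 1},
  {"delta_rot": [0,0,19],"slide": [-295,-58,1],"hand": 1},
])

```text
time_s: 15.3
ee_pos: [0.5061, -0.0773, 0.1966]
tcp_rot: [-3.138, -0.0, 1.193]
force: [0.2, 0.6, -0.0]
width: 1.001
grasp_force: 0.0
```

Emit:
apply_moves([
  {"delta_rot": [0,0,5],"slide": [-48,6,0],"hand": 1},
  {"delta_rot": [0,0,10],"slide": [-96,13,0],"hand": 1},
  {"delta_rot": [0,0,15],"slide": [-144,19,0],"hand": 1},
  {"delta_rot": [0,0,19],"slide": [-192,26,0],"hand": 1},
  {"delta_rot": [0,0,19],"slide": [-240,32,1],"hand": 1},
  {"delta_rot": [0,0,19],"slide": [-288,39,1],"hand": 1},
  {"delta_rot": [0,0,19],"slide": [-298,40,1],"hand": 1},
  {"delta_rot": [0,0,19],"slide": [-298,40,1],"hand": 1},
])

```text
time_s: 16.1
ee_pos: [0.4361, -0.3682, 0.1963]
tcp_rot: [-3.14, -0.001, 0.864]
force: [0.9, 0.5, -0.4]
width: 1.001
grasp_force: 0.0
```

```bash
python3 go.py 439.5,-368.5,47,-40; python3 wl.py cap 203 w7 0
```

```text
t 16.1 tcp [ 436.1 -368.2  196.3] psi -40.5 w 1.001 grip 0.0 F [ 0.9  0.5 -0.4]
439.5,-368.5,47,-40 slide [2.0, 3.0, 149.0] rz -0.5 rows 3
cap [ 437.5 -370. ] 8.4 0.03
```

Emit:
apply_moves([
  {"delta_rot": [0,0,0],"slide": [1,2,40],"hand": 1},
  {"delta_rot": [0,0,0],"slide": [1,2,80],"hand": 1},
  {"delta_rot": [0,0,0],"slide": [1,2,120],"hand": 1},
  {"delta_rot": [0,0,0],"slide": [1,2,145],"hand": 1},
  {"delta_rot": [0,0,0],"slide": [1,2,149],"hand": 0.6},
  {"delta_rot": [0,0,0],"slide": [1,2,149],"hand": 0.4},
  {"delta_rot": [0,0,0],"slide": [1,2,149],"hand": 0.1},
  {"delta_rot": [0,0,0],"slide": [1,2,149],"hand": 0.1},
], newtons=30)

```text
time_s: 16.95
ee_pos: [0.4397, -0.3698, 0.0507]
tcp_rot: [3.137, 0.0, 0.866]
force: [0.6, -0.9, 0.5]
width: 0.335
grasp_force: 0.0
```

Emit:
apply_moves([
  {"delta_rot": [0,0,0],"slide": [0,0,0],"hand": 0.1},
  {"delta_rot": [0,0,0],"slide": [0,0,0],"hand": 0.1},
  {"delta_rot": [0,0,0],"slide": [0,0,0],"hand": 0.1},
  {"delta_rot": [0,0,0],"slide": [0,0,0],"hand": 0.1},
])

```text
time_s: 17.35
ee_pos: [0.4393, -0.3703, 0.0507]
tcp_rot: [3.138, 0.0, 0.864]
force: [0.7, 0.9, 6.0]
width: 0.297
grasp_force: 29.2
```

Emit:
apply_moves([
  {"delta_rot": [0,0,0],"slide": [0,0,-20],"hand": 0.1},
  {"delta_rot": [0,0,0],"slide": [0,0,-60],"hand": 0.1},
  {"delta_rot": [0,0,0],"slide": [0,0,-100],"hand": 0.1},
  {"delta_rot": [0,0,0],"slide": [0,0,-130],"hand": 0.1},
  {"delta_rot": [0,0,0],"slide": [0,0,-130],"hand": 0.1},
  {"delta_rot": [0,0,0],"slide": [0,0,-130],"hand": 0.1},
])

```text
time_s: 17.95
ee_pos: [0.4382, -0.3694, 0.1795]
tcp_rot: [3.139, 0.0, 0.865]
force: [-0.2, 0.3, -0.8]
width: 0.299
grasp_force: 29.6
```

```bash
python3 go.py 663,210,175,-2.5 663,210,55,-2.5
```

```text
t 17.9 tcp [ 438.2 -369.4  179.5] psi -40.5 w 0.299 grip 29.6 F [-0.2  0.3 -0.8]
663,210,175,-2.5 slide [196.0, -68.0, 1.0] rz -12.7 rows 5
663,210,175,-2.5 slide [206.0, -24.0, 1.0] rz -12.7 rows 5
663,210,175,-2.5 slide [206.0, 22.0, 1.0] rz -12.7 rows 5
663,210,55,-2.5 slide [0.0, -0.0, 120.0] rz -0.0 rows 3
```

Emit:
apply_moves([
  {"delta_rot": [0,0,-4],"slide": [38,-13,0],"hand": 0.1},
  {"delta_rot": [0,0,-8],"slide": [80,-28,0],"hand": 0.1},
  {"delta_rot": [0,0,-13],"slide": [122,-42,0],"hand": 0.1},
  {"delta_rot": [0,0,-13],"slide": [164,-57,1],"hand": 0.1},
  {"delta_rot": [0,0,-13],"slide": [196,-68,1],"hand": 0.1},
  {"delta_rot": [0,0,-13],"slide": [196,-68,1],"hand": 0.1},
])

```text
time_s: 18.55
ee_pos: [0.5126, -0.1711, 0.1745]
tcp_rot: [-3.136, -0.002, 1.096]
force: [-0.5, -0.7, -0.9]
width: 0.298
grasp_force: 29.6
```

Emit:
apply_moves([
  {"delta_rot": [0,0,-4],"slide": [41,-5,0],"hand": 0.1},
  {"delta_rot": [0,0,-8],"slide": [82,-10,0],"hand": 0.1},
  {"delta_rot": [0,0,-13],"slide": [124,-14,0],"hand": 0.1},
  {"delta_rot": [0,0,-13],"slide": [165,-19,1],"hand": 0.1},
  {"delta_rot": [0,0,-13],"slide": [206,-24,1],"hand": 0.1},
  {"delta_rot": [0,0,-13],"slide": [206,-24,1],"hand": 0.1},
])

```text
time_s: 19.15
ee_pos: [0.5869, 0.0218, 0.1743]
tcp_rot: [-3.139, -0.001, 1.323]
force: [-0.5, -1.1, -0.2]
width: 0.296
grasp_force: 29.6
```

Emit:
apply_moves([
  {"delta_rot": [0,0,-4],"slide": [41,4,0],"hand": 0.1},
  {"delta_rot": [0,0,-8],"slide": [82,9,0],"hand": 0.1},
  {"delta_rot": [0,0,-13],"slide": [124,13,0],"hand": 0.1},
  {"delta_rot": [0,0,-13],"slide": [165,18,1],"hand": 0.1},
  {"delta_rot": [0,0,-13],"slide": [190,21,1],"hand": 0.1},
  {"delta_rot": [0,0,-13],"slide": [206,22,1],"hand": 0.1},
  {"delta_rot": [0,0,-13],"slide": [206,22,1],"hand": 0.1},
  {"delta_rot": [0,0,-13],"slide": [206,22,1],"hand": 0.1},
])

```text
time_s: 19.95
ee_pos: [0.6591, 0.2106, 0.1742]
tcp_rot: [-3.139, 0.002, 1.545]
force: [-0.2, -1.2, -0.6]
width: 0.298
grasp_force: 29.6
```

```bash
python3 go.py 662.5,210,58,-2.5;python3 wl.py cap 50 w8 0
```

```text
t 19.9 tcp [659.1 210.6 174.2] psi -1.5 w 0.298 grip 29.6 F [-0.2 -1.2 -0.6]
662.5,210,58,-2.5 slide [-0.0, 3.0, 116.0] rz 1.0 rows 3Traceback (most recent call last):
  File "wl.py", line 5, in <module>
    x,f=fit(n,(s["ee_pos"][0],s["ee_pos"][1],yaw0),[c],z=s["ee_pos"][2]-off,yaw=False)
        ~~~^^^^^^^^^^^^^^^^^^^^^^^^^^^^^^^^^^^^^^^^^^^^^^^^^^^^^^^^^^^^^^^^^^^^^^^^^^^
  File "fit.py", line 36, in fit
    W.append((c,(l==1+np.argmax(s)).astype(np.float32),lo))
                      ~~~~~~~~~^^^
    return _wrapfunc(a, 'argmax', axis=axis, out=out, **kwds)
    return _wrapit(obj, method, *args, **kwds)
    result = getattr(arr, method)(*args, **kwds)
ValueError: attempt to get argmax of an empty sequence
```

Emit:
apply_moves([
  {"delta_rot": [0,0,0],"slide": [0,2,30],"hand": 0.1},
  {"delta_rot": [0,0,0],"slide": [0,2,70],"hand": 0.1},
  {"delta_rot": [0,0,0],"slide": [0,2,105],"hand": 0.1},
  {"delta_rot": [0,0,0],"slide": [0,2,115],"hand": 0.1},
  {"delta_rot": [0,0,0],"slide": [0,2,115],"hand": 0.1},
  {"delta_rot": [0,0,0],"slide": [0,2,115],"hand": 0.1},
])

```text
time_s: 20.6
ee_pos: [0.6631, 0.2118, 0.0622]
tcp_rot: [3.139, -0.001, 1.545]
force: [0.1, -0.7, -0.0]
width: 0.3
grasp_force: 29.6
```

Emit:
apply_moves([
  {"delta_rot": [0,0,0],"slide": [0,0,3],"hand": 0.1},
  {"delta_rot": [0,0,0],"slide": [0,0,3],"hand": 0.1},
  {"delta_rot": [0,0,0],"slide": [0,0,3],"hand": 0.1},
])

```text
time_s: 20.9
ee_pos: [0.6626, 0.2125, 0.0588]
tcp_rot: [3.139, -0.0, 1.546]
force: [0.4, 0.1, -0.3]
width: 0.301
grasp_force: 29.6
```

Emit:
apply_moves([
  {"delta_rot": [0,0,0],"slide": [0,0,1],"hand": 0.1},
  {"delta_rot": [0,0,0],"slide": [0,0,1],"hand": 0.1},
])

```text
time_s: 21.1
ee_pos: [0.6617, 0.2123, 0.0565]
tcp_rot: [3.141, -0.0, 1.546]
force: [-0.1, 0.3, -0.3]
width: 0.298
grasp_force: 29.6
```

Emit:
apply_moves([
  {"delta_rot": [0,0,0],"slide": [0,0,1],"hand": 0.1},
  {"delta_rot": [0,0,0],"slide": [0,0,1],"hand": 0.1},
])

```text
time_s: 21.3
ee_pos: [0.6615, 0.2122, 0.055]
tcp_rot: [-3.141, 0.0, 1.546]
force: [-0.7, -0.3, -0.3]
width: 0.3
grasp_force: 29.6
```

Emit:
apply_moves([
  {"delta_rot": [0,0,0],"slide": [0,0,1],"hand": 0.1},
  {"delta_rot": [0,0,0],"slide": [0,0,1],"hand": 0.1},
])

```text
time_s: 21.5
ee_pos: [0.6615, 0.2122, 0.054]
tcp_rot: [-3.141, 0.0, 1.546]
force: [0.8, -0.6, -1.1]
width: 0.303
grasp_force: 29.6
```

Emit:
apply_moves([
  {"delta_rot": [0,0,0],"slide": [0,0,1],"hand": 0.1},
  {"delta_rot": [0,0,0],"slide": [0,0,1],"hand": 0.1},
])

```text
time_s: 21.7
ee_pos: [0.6619, 0.2124, 0.0539]
tcp_rot: [3.141, -0.0, 1.546]
force: [-1.8, -0.0, 2.6]
width: 0.299
grasp_force: 29.6
```

Emit:
apply_moves([
  {"delta_rot": [0,0,0],"slide": [0,0,0],"hand": 0.35},
  {"delta_rot": [0,0,0],"slide": [0,0,0],"hand": 0.45},
  {"delta_rot": [0,0,0],"slide": [0,0,0],"hand": 0.6},
  {"delta_rot": [0,0,0],"slide": [0,0,0],"hand": 0.6},
  {"delta_rot": [0,0,0],"slide": [0,0,-30],"hand": 0.6},
  {"delta_rot": [0,0,0],"slide": [0,0,-75],"hand": 0.6},
  {"delta_rot": [0,0,0],"slide": [0,0,-120],"hand": 0.8},
  {"delta_rot": [0,0,0],"slide": [0,0,-150],"hand": 0.8},
])

```text
time_s: 22.5
ee_pos: [0.6632, 0.2126, 0.2076]
tcp_rot: [3.137, -0.001, 1.546]
force: [1.3, -0.3, 2.2]
width: 0.799
grasp_force: 0.0
```

```bash
python3 chk.py c cap,662,211,3,0; python3 go.py 434,380.5,190,-78
```

```text
cap wrist [660.3 213.5] 17.2 0.095
cap scene [662.1 213.7] 4.0 0.138
cap top [663.  213.8] 7.8 0.109
t 22.6 tcp [664.  212.8 207.7] psi -1.4 w 0.8 grip 0.0 F [ 0.5 -0.1 -1.1]
434,380.5,190,-78 slide [81.0, -117.0, 9.0] rz 38.3 rows 5
434,380.5,190,-78 slide [-9.0, -142.0, 9.0] rz 38.3 rows 5
```

The glue stick stands upright at (662,213): all three cameras agree. Next is the stapler.

Emit:
apply_moves([
  {"delta_rot": [0,0,8],"slide": [16,-23,2],"hand": 1},
  {"delta_rot": [0,0,16],"slide": [34,-49,4],"hand": 1},
  {"delta_rot": [0,0,24],"slide": [51,-73,6],"hand": 1},
  {"delta_rot": [0,0,32],"slide": [68,-98,8],"hand": 1},
  {"delta_rot": [0,0,38],"slide": [81,-117,9],"hand": 1},
  {"delta_rot": [0,0,38],"slide": [81,-117,9],"hand": 1},
])

```text
time_s: 23.25
ee_pos: [0.5427, 0.2972, 0.1912]
tcp_rot: [-3.138, 0.005, 0.885]
force: [0.2, -1.0, 0.2]
width: 0.999
grasp_force: 0.0
```

Emit:
apply_moves([
  {"delta_rot": [0,0,8],"slide": [-2,-29,2],"hand": 1},
  {"delta_rot": [0,0,16],"slide": [-4,-59,4],"hand": 1},
  {"delta_rot": [0,0,24],"slide": [-6,-89,6],"hand": 1},
  {"delta_rot": [0,0,32],"slide": [-8,-119,8],"hand": 1},
  {"delta_rot": [0,0,38],"slide": [-9,-142,9],"hand": 1},
  {"delta_rot": [0,0,38],"slide": [-9,-142,9],"hand": 1},
  {"delta_rot": [0,0,38],"slide": [-9,-142,9],"hand": 1},
])

```text
time_s: 23.95
ee_pos: [0.4315, 0.3788, 0.1842]
tcp_rot: [3.14, 0.001, 0.222]
force: [0.4, 0.0, 1.1]
width: 1.003
grasp_force: 0.0
```

```bash
python3 go.py 434,380.5,42,-78; python3 wl.py red_stapler 190 w9 102
```

```text
t 23.9 tcp [431.5 378.8 184.2] psi -77.3 w 1.003 grip 0.0 F [0.4 0.  1.1]
434,380.5,42,-78 slide [3.0, -1.0, 142.0] rz 0.7 rows 3
red_stapler [428.6 378.5] 101.0 0.082
```

View pics/w9.png

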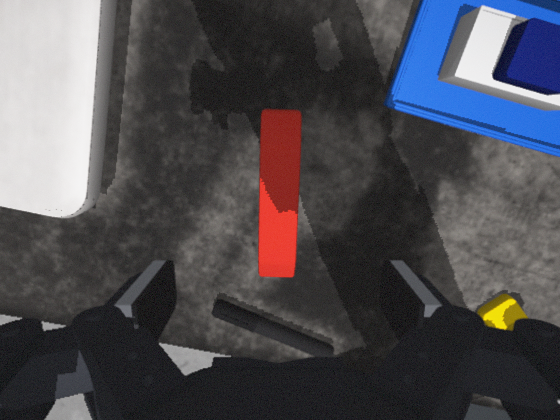

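Run:
```python
from h import *
c=np.load("w9.npy",allow_pickle=True).item()
for z in (.054,.045,.028): 
    P=p2w(c,[(281,110),(278,277)],z)*1e3; print(z,P.round(1).tolist(),P.mean(0),np.linalg.norm(P[0]-P[1]))
P=p2w(c,[(262,180),(300,180)],.054)*1e3;print(np.linalg.norm(P[0]-P[1]))
```

```text
0.054 [[500.8, 392.6, 54.0], [368.8, 365.0, 54.0]] [434.83030618 378.83227293  54.        ] 134.87504786166198
0.045 [[501.1, 392.6, 45.0], [364.5, 364.0, 45.0]] [432.77247898 378.31089199  45.        ] 139.51744909699048
0.028 [[501.5, 392.5, 28.0], [356.3, 362.1, 28.0]] [428.88547203 377.32606134  28.        ] 148.28642920816637
29.609559939869982
```

Run:
```python
from h import *
c=np.load("w9.npy",allow_pickle=True).item(); g=c["img"].astype(int)
m=g[:,272:288].mean(1)
print("far",[(i,m[i].round().tolist()) for i in range(94,114,1)])
print("near",[(i,m[i].round().tolist()) for i in range(270,296,1)])
a=np.load("a.npy",allow_pickle=True).item()["wrist"]
q=cv2.resize(a["img"][0:60,0:200],(800,240),interpolation=2); q=np.clip(q.astype(float)*2,0,255).astype(np.uint8)
w=cv2.resize(np.clip(c["img"][90:300,220:340].astype(float)*2.5,0,255).astype(np.uint8),(192,336),interpolation=2)
t=np.load("c.npy",allow_pickle=True).item()
z=np.load("scene0.npy",allow_pickle=True).item()["img"][145:190,160:210]
z=cv2.resize(np.clip(z.astype(float)*1.6,0,255).astype(np.uint8),(373,336),interpolation=2)
o=np.zeros((580,800,3),np.uint8); o[:240]=q; o[242:578,:192]=w; o[242:578,200:573]=z
cv2.imwrite("pics/st.png",o)
```

```text
far [(94, [33.0, 34.0, 35.0]), (95, [32.0, 31.0, 33.0]), (96, [32.0, 33.0, 33.0]), (97, [31.0, 32.0, 32.0]), (98, [32.0, 33.0, 34.0]), (99, [34.0, 34.0, 35.0]), (100, [33.0, 34.0, 35.0]), (101, [34.0, 33.0, 34.0]), (102, [33.0, 33.0, 34.0]), (103, [33.0, 33.0, 33.0]), (104, [33.0, 33.0, 34.0]), (105, [33.0, 33.0, 34.0]), (106, [32.0, 32.0, 34.0]), (107, [33.0, 32.0, 33.0]), (108, [31.0, 31.0, 41.0]), (109, [30.0, 33.0, 78.0]), (110, [27.0, 35.0, 114.0]), (111, [31.0, 36.0, 125.0]), (112, [31.0, 38.0, 130.0]), (113, [30.0, 37.0, 133.0])]
near [(270, [46.0, 58.0, 225.0]), (271, [47.0, 58.0, 224.0]), (272, [48.0, 58.0, 224.0]), (273, [50.0, 59.0, 224.0]), (274, [47.0, 59.0, 223.0]), (275, [46.0, 59.0, 224.0]), (276, [46.0, 57.0, 218.0]), (277, [67.0, 70.0, 114.0]), (278, [70.0, 72.0, 72.0]), (279, [67.0, 68.0, 69.0]), (280, [63.0, 64.0, 66.0]), (281, [59.0, 60.0, 62.0]), (282, [58.0, 59.0, 61.0]), (283, [56.0, 58.0, 60.0]), (284, [54.0, 55.0, 58.0]), (285, [55.0, 56.0, 58.0]), (286, [56.0, 57.0, 59.0]), (287, [55.0, 56.0, 58.0]), (288, [55.0, 56.0, 57.0]), (289, [55.0, 54.0, 57.0]), (290, [54.0, 55.0, 57.0]), (291, [53.0, 54.0, 55.0]), (292, [52.0, 52.0, 54.0]), (293, [49.0, 50.0, 51.0]), (294, [49.0, 50.0, 52.0]), (295, [50.0, 50.0, 52.0])]
```

View pics/st.png

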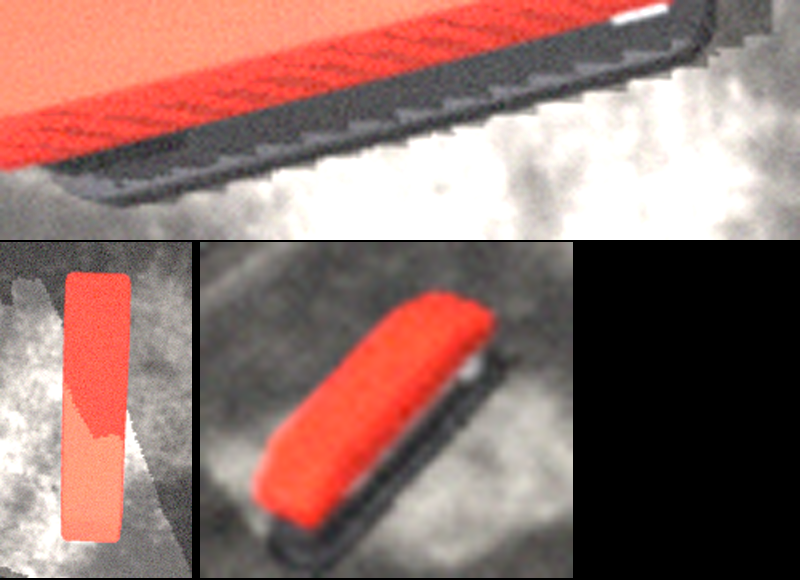

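Run:
```python
from h import *
c=np.load("a.npy",allow_pickle=True).item()["wrist"]
for z in(0,.008): print(z,(p2w(c,[(178.5,7),(14,45)],z)*1e3).round(1).tolist())
t=np.load("scene0.npy",allow_pickle=True).item()
s=373/50
for z in(0,.008): print(z,(p2w(t,[(160+(270-200)/s,145+(545-242)/s),(160+(505-200)/s,145+(362-242)/s)],z)*1e3).round(1).tolist())
```

```text
0 [[503.7, 380.7, 0.0], [355.3, 354.8, 0.0]]
0.008 [[505.6, 378.3, 8.0], [360.7, 353.0, 8.0]]
0 [[361.7, 378.9, 0.0], [510.0, 380.1, 0.0]]
0.008 [[357.5, 372.3, 8.0], [504.8, 373.5, 8.0]]
```

The crop shows the black base reaching slightly past the red top at both ends, so the stapler's centre is about (433,379). Grasping it there.

Emit:
apply_moves([
  {"delta_rot": [0,0,2],"slide": [1,0,40],"hand": 1},
  {"delta_rot": [0,0,2],"slide": [1,0,80],"hand": 1},
  {"delta_rot": [0,0,2],"slide": [1,0,120],"hand": 1},
  {"delta_rot": [0,0,2],"slide": [1,0,138],"hand": 1},
  {"delta_rot": [0,0,2],"slide": [1,0,143],"hand": 0.8},
  {"delta_rot": [0,0,2],"slide": [1,0,143],"hand": 0.5},
  {"delta_rot": [0,0,2],"slide": [1,0,143],"hand": 0.2},
  {"delta_rot": [0,0,2],"slide": [1,0,143],"hand": 0.2},
], newtons=80)

```text
time_s: 24.8
ee_pos: [0.4344, 0.3805, 0.0448]
tcp_rot: [-3.14, -0.004, 0.185]
force: [3.3, 0.3, -0.5]
width: 0.351
grasp_force: 79.1
```

Emit:
apply_moves([
  {"delta_rot": [0,0,0],"slide": [0,0,0],"hand": 0.2},
  {"delta_rot": [0,0,0],"slide": [0,0,0],"hand": 0.2},
  {"delta_rot": [0,0,0],"slide": [0,0,0],"hand": 0.2},
  {"delta_rot": [0,0,0],"slide": [0,0,0],"hand": 0.2},
])

```text
time_s: 25.2
ee_pos: [0.4343, 0.3807, 0.0447]
tcp_rot: [-3.14, -0.005, 0.185]
force: [0.8, -1.5, 6.7]
width: 0.351
grasp_force: 80.2
```

Emit:
apply_moves([
  {"delta_rot": [0,0,0],"slide": [0,0,-15],"hand": 0.2},
  {"delta_rot": [0,0,0],"slide": [0,0,-50],"hand": 0.2},
  {"delta_rot": [0,0,0],"slide": [0,0,-95],"hand": 0.2},
  {"delta_rot": [0,0,0],"slide": [0,0,-120],"hand": 0.2},
  {"delta_rot": [0,0,0],"slide": [0,0,-120],"hand": 0.2},
  {"delta_rot": [0,0,0],"slide": [0,0,-120],"hand": 0.2},
])

```text
time_s: 25.8
ee_pos: [0.4317, 0.3794, 0.162]
tcp_rot: [3.142, 0.001, 0.184]
force: [-0.7, 0.1, -3.4]
width: 0.351
grasp_force: 79.8
```

```bash
python3 go.py 490,100,180,-40 652.5,-200.5,180,-4.2
```

```text
t 25.8 tcp [431.7 379.4 162. ] psi -79.4 w 0.351 grip 79.8 F [-0.7  0.1 -3.4]
490,100,180,-40 slide [6.0, 285.0, -18.0] rz -39.4 rows 6
652.5,-200.5,180,-4.2 slide [-63.0, 159.0, 0.0] rz -17.9 rows 4
652.5,-200.5,180,-4.2 slide [-109.0, 132.0, 0.0] rz -17.9 rows 4
```

Emit:
apply_moves([
  {"delta_rot": [0,0,-4],"slide": [1,30,-4],"hand": 0.2},
  {"delta_rot": [0,0,-10],"slide": [2,75,-10],"hand": 0.2},
  {"delta_rot": [0,0,-17],"slide": [3,122,-18],"hand": 0.2},
  {"delta_rot": [0,0,-24],"slide": [4,168,-18],"hand": 0.2},
  {"delta_rot": [0,0,-31],"slide": [5,215,-18],"hand": 0.2},
  {"delta_rot": [0,0,-37],"slide": [6,260,-18],"hand": 0.2},
  {"delta_rot": [0,0,-39],"slide": [6,285,-18],"hand": 0.2},
  {"delta_rot": [0,0,-39],"slide": [6,285,-18],"hand": 0.2},
])

```text
time_s: 26.6
ee_pos: [0.4886, 0.0974, 0.177]
tcp_rot: [-3.138, 0.005, 0.861]
force: [0.0, 0.4, -2.6]
width: 0.353
grasp_force: 80.1
```

Emit:
apply_moves([
  {"delta_rot": [0,0,-5],"slide": [-16,40,0],"hand": 0.2},
  {"delta_rot": [0,0,-10],"slide": [-32,80,0],"hand": 0.2},
  {"delta_rot": [0,0,-15],"slide": [-48,120,0],"hand": 0.2},
  {"delta_rot": [0,0,-18],"slide": [-63,159,0],"hand": 0.2},
  {"delta_rot": [0,0,-18],"slide": [-63,159,0],"hand": 0.2},
])

```text
time_s: 27.1
ee_pos: [0.5715, -0.0539, 0.178]
tcp_rot: [-3.141, 0.002, 1.176]
force: [0.0, 1.2, -2.1]
width: 0.353
grasp_force: 80.4
```

Emit:
apply_moves([
  {"delta_rot": [0,0,-5],"slide": [-27,33,0],"hand": 0.2},
  {"delta_rot": [0,0,-10],"slide": [-54,66,0],"hand": 0.2},
  {"delta_rot": [0,0,-15],"slide": [-81,99,0],"hand": 0.2},
  {"delta_rot": [0,0,-18],"slide": [-100,122,0],"hand": 0.2},
  {"delta_rot": [0,0,-18],"slide": [-109,132,0],"hand": 0.2},
  {"delta_rot": [0,0,-18],"slide": [-109,132,0],"hand": 0.2},
  {"delta_rot": [0,0,-18],"slide": [-109,132,0],"hand": 0.2},
])

```text
time_s: 27.8
ee_pos: [0.6497, -0.1995, 0.1784]
tcp_rot: [-3.138, -0.002, 1.493]
force: [0.5, -0.1, -2.1]
width: 0.35
grasp_force: 80.5
```

```bash
python3 go.py 652.5,-200.5,60,-4.2
python3 - <<'E'
from fit import *
c=capture("wrist"); np.save("w10.npy",c,allow_pickle=True)
p=read_state()["ee_pos"]
x,f=fit("orange_tray",(.6188,-.1983,-.073),[c],yaw=False,search=0);print(x[:2],np.degrees(x[2]),f)
a=c["img"].copy()
cv2.polylines(a,[w2p(c,[[.6188+.001*(X*np.cos(.073)+Y*np.sin(.073)),-.1983+.001*(-X*np.sin(.073)+Y*np.cos(.073)),.02] for X,Y in((-86.5,-91),(86.5,-91),(86.5,91),(-86.5,91))]).astype(int)],True,(255,255,0),1)
cv2.imwrite("pics/w10.png",a)
E
```

```text
t 27.8 tcp [ 649.7 -199.5  178.4] psi -4.5 w 0.35 grip 80.5 F [ 0.5 -0.1 -2.1]
652.5,-200.5,60,-4.2 slide [-1.0, 3.0, 118.0] rz -0.3 rows 3
[ 0.6187791 -0.1965827] -4.193987847972338 0.7102221846580505
```

View pics/w10.png

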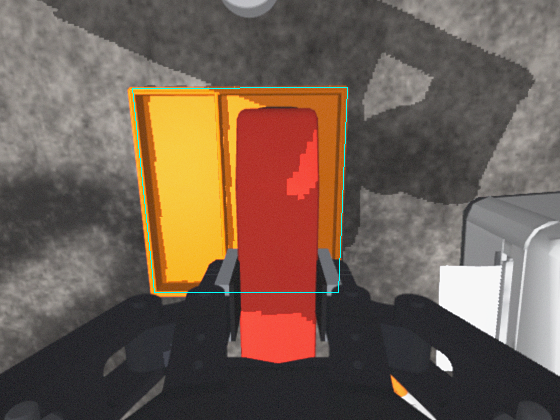

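The tray outline agrees with the view (about 130–347 px), and the stapler hangs over the wide bay on the right. Lowering it.

Emit:
apply_moves([
  {"delta_rot": [0,0,0],"slide": [-1,2,30],"hand": 0.2},
  {"delta_rot": [0,0,0],"slide": [-1,2,70],"hand": 0.2},
  {"delta_rot": [0,0,0],"slide": [-1,2,105],"hand": 0.2},
  {"delta_rot": [0,0,0],"slide": [-1,2,120],"hand": 0.2},
  {"delta_rot": [0,0,0],"slide": [-1,2,124],"hand": 0.2},
  {"delta_rot": [0,0,0],"slide": [-1,2,124],"hand": 0.2},
  {"delta_rot": [0,0,0],"slide": [-1,2,124],"hand": 0.2},
])

```text
time_s: 28.55
ee_pos: [0.6549, -0.2033, 0.0591]
tcp_rot: [3.137, 0.001, 1.494]
force: [0.5, -0.5, -1.7]
width: 0.354
grasp_force: 80.5
```

Emit:
apply_moves([
  {"delta_rot": [0,0,0],"slide": [0,0,3],"hand": 0.2},
  {"delta_rot": [0,0,0],"slide": [0,0,3],"hand": 0.2},
  {"delta_rot": [0,0,0],"slide": [0,0,3],"hand": 0.2},
])

```text
time_s: 28.85
ee_pos: [0.6533, -0.2031, 0.0541]
tcp_rot: [3.14, 0.0, 1.493]
force: [-0.1, 0.2, -1.2]
width: 0.351
grasp_force: 80.5
```

Emit:
apply_moves([
  {"delta_rot": [0,0,0],"slide": [0,0,1],"hand": 0.2},
  {"delta_rot": [0,0,0],"slide": [0,0,1],"hand": 0.2},
])

```text
time_s: 29.05
ee_pos: [0.6528, -0.2028, 0.0522]
tcp_rot: [-3.141, -0.0, 1.493]
force: [-0.4, -0.1, -2.2]
width: 0.353
grasp_force: 80.5
```

Emit:
apply_moves([
  {"delta_rot": [0,0,0],"slide": [0,0,1],"hand": 0.2},
  {"delta_rot": [0,0,0],"slide": [0,0,1],"hand": 0.2},
])

```text
time_s: 29.25
ee_pos: [0.6527, -0.2027, 0.051]
tcp_rot: [-3.141, -0.0, 1.493]
force: [0.3, 0.5, -2.2]
width: 0.354
grasp_force: 80.5
```

Emit:
apply_moves([
  {"delta_rot": [0,0,0],"slide": [0,0,2],"hand": 0.2},
  {"delta_rot": [0,0,0],"slide": [0,0,2],"hand": 0.2},
])

```text
time_s: 29.45
ee_pos: [0.6526, -0.2027, 0.0489]
tcp_rot: [-3.141, -0.0, 1.493]
force: [-0.9, 0.2, -2.3]
width: 0.35
grasp_force: 80.5
```

Emit:
apply_moves([
  {"delta_rot": [0,0,0],"slide": [0,0,1],"hand": 0.2},
  {"delta_rot": [0,0,0],"slide": [0,0,1],"hand": 0.2},
])

```text
time_s: 29.65
ee_pos: [0.6528, -0.2027, 0.0481]
tcp_rot: [-3.141, -0.0, 1.493]
force: [-0.9, 0.7, -2.5]
width: 0.357
grasp_force: 80.5
```

Emit:
apply_moves([
  {"delta_rot": [0,0,0],"slide": [0,0,1],"hand": 0.2},
  {"delta_rot": [0,0,0],"slide": [0,0,1],"hand": 0.2},
])

```text
time_s: 29.85
ee_pos: [0.653, -0.2029, 0.0478]
tcp_rot: [3.142, 0.0, 1.493]
force: [-1.0, 0.4, -0.0]
width: 0.355
grasp_force: 80.8
```

Emit:
apply_moves([
  {"delta_rot": [0,0,0],"slide": [0,0,0],"hand": 0.42},
  {"delta_rot": [0,0,0],"slide": [0,0,0],"hand": 0.55},
  {"delta_rot": [0,0,0],"slide": [0,0,0],"hand": 0.6},
  {"delta_rot": [0,0,0],"slide": [0,0,-15],"hand": 0.6},
  {"delta_rot": [0,0,0],"slide": [0,0,-50],"hand": 0.7},
  {"delta_rot": [0,0,0],"slide": [0,0,-100],"hand": 0.8},
  {"delta_rot": [0,0,0],"slide": [0,0,-150],"hand": 1},
  {"delta_rot": [0,0,0],"slide": [0,0,-150],"hand": 1},
])

```text
time_s: 30.65
ee_pos: [0.659, -0.2053, 0.2103]
tcp_rot: [3.122, 0.007, 1.493]
force: [0.9, -0.5, 1.1]
width: 1.003
grasp_force: 0.0
```

```bash
python3 chk.py d red_stapler,652.5,-200.5,3,-4; python3 go.py 464,11,190,46.5
```

```text
red_stapler wrist [ 652.8 -207.9] -4.0 0.128
red_stapler scene [ 652.6 -201.8] -5.6 0.217
red_stapler top [ 618.7 -277.8] -40.9 0.872
t 30.8 tcp [ 653.3 -202.9  199. ] psi -4.4 w 1.002 grip 0.0 F [-0.3  0.3 -0.7]
464,11,190,46.5 slide [199.0, -205.0, 9.0] rz -50.9 rows 6
```

Emit:
apply_moves([
  {"delta_rot": [0,0,-8],"slide": [33,-34,1],"hand": 1},
  {"delta_rot": [0,0,-16],"slide": [66,-68,3],"hand": 1},
  {"delta_rot": [0,0,-24],"slide": [99,-102,4],"hand": 1},
  {"delta_rot": [0,0,-32],"slide": [132,-136,6],"hand": 1},
  {"delta_rot": [0,0,-40],"slide": [165,-170,7],"hand": 1},
  {"delta_rot": [0,0,-48],"slide": [199,-205,9],"hand": 1},
  {"delta_rot": [0,0,-51],"slide": [199,-205,9],"hand": 1},
  {"delta_rot": [0,0,-51],"slide": [199,-205,9],"hand": 1},
])

```text
time_s: 31.6
ee_pos: [0.4614, 0.0127, 0.1861]
tcp_rot: [-3.139, -0.003, 2.385]
force: [1.6, -0.2, 0.5]
width: 0.999
grasp_force: 0.0
```

Emit:
apply_moves([
  {"delta_rot": [0,0,0],"slide": [0,0,0],"hand": 1},
])

```text
time_s: 31.7
ee_pos: [0.4636, 0.0114, 0.1874]
tcp_rot: [-3.141, -0.001, 2.382]
force: [0.3, -0.8, 0.4]
width: 0.999
grasp_force: 0.0
```

```bash
python3 go.py 464,11.5,50,46.5
python3 - <<'E'
from fit import *
c=capture("wrist"); np.save("w11.npy",c,allow_pickle=True)
x,f=fit("stamp",(.4645,.011,0),[c],yaw=False,search=0);print(x[:2]*1e3,f)
m=(c["img"].max(2)<62).astype(np.uint8)
for nm,y in (("foot",-43),):
    C["stamp_foot"]=lambda i:(i.max(2).astype(int)<70)
    x,f=fit("stamp_foot",(.4645,.011,np.radians(-43.5)),[c],yaw=False,search=0);print(x[:2]*1e3,np.degrees(x[2]),f)
a=c["img"].copy()
k=(render(c,"stamp_foot",[.4645,.011,np.radians(-43.5)],(420,560),np.zeros(2))>.5).astype(np.uint8)
cv2.drawContours(a,cv2.findContours(k,0,1)[0],-1,(255,255,0),1)
u=w2p(c,[.4645,.011,.03])[0].astype(int); print(u)
x0=max(u[0]-130,0);y0=max(u[1]-100,0); b=a[y0:y0+200,x0:x0+260]
d=cs=np.load("d.npy",allow_pickle=True).item()["wrist"]["img"]
o=np.hstack([cv2.resize(b,(390,300),interpolation=2),cv2.resize(d,(400,300))]); cv2.imwrite("pics/w11.png",o)
E
```

```text
t 31.7 tcp [463.6  11.4 187.4] psi 46.5 w 0.999 grip 0.0 F [ 0.3 -0.8  0.4]
464,11.5,50,46.5 slide [-0.0, 0.0, 137.0] rz -0.0 rows 3
[461.50405115  13.5066664 ] 0.13759398460388184
[463.56896234  13.88801239] -44.26615824916721 0.8483666777610779
[278 198]
```

View pics/w11.png

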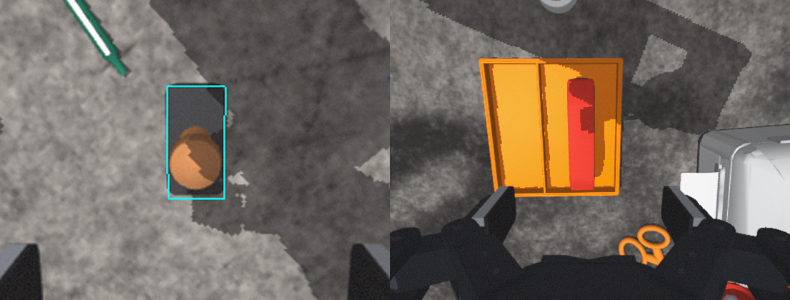

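The left crop confirms the stamp, with its foot outline matched at about -44° and the knob at (195,160). The right crop shows the stapler upright and lengthwise in the wide bay, at (581,135). Grasping the stamp's knob.

Emit:
apply_moves([
  {"delta_rot": [0,0,0],"slide": [0,0,40],"hand": 1},
  {"delta_rot": [0,0,0],"slide": [0,0,80],"hand": 1},
  {"delta_rot": [0,0,0],"slide": [0,0,115],"hand": 1},
  {"delta_rot": [0,0,0],"slide": [0,0,132],"hand": 1},
  {"delta_rot": [0,0,0],"slide": [0,0,137],"hand": 0.7},
  {"delta_rot": [0,0,0],"slide": [0,0,137],"hand": 0.5},
  {"delta_rot": [0,0,0],"slide": [0,0,137],"hand": 0.1},
  {"delta_rot": [0,0,0],"slide": [0,0,137],"hand": 0.1},
], newtons=40)

```text
time_s: 32.55
ee_pos: [0.4656, 0.0111, 0.0528]
tcp_rot: [3.14, 0.003, 2.383]
force: [-0.6, 0.0, 0.1]
width: 0.331
grasp_force: 0.1
```

Emit:
apply_moves([
  {"delta_rot": [0,0,0],"slide": [0,0,0],"hand": 0.1},
  {"delta_rot": [0,0,0],"slide": [0,0,0],"hand": 0.1},
  {"delta_rot": [0,0,0],"slide": [0,0,0],"hand": 0.1},
  {"delta_rot": [0,0,0],"slide": [0,0,0],"hand": 0.1},
])

```text
time_s: 32.95
ee_pos: [0.4656, 0.0111, 0.053]
tcp_rot: [3.14, 0.003, 2.384]
force: [-0.3, -1.0, 6.0]
width: 0.293
grasp_force: 39.3
```

Emit:
apply_moves([
  {"delta_rot": [0,0,0],"slide": [0,0,-15],"hand": 0.1},
  {"delta_rot": [0,0,0],"slide": [0,0,-50],"hand": 0.1},
  {"delta_rot": [0,0,0],"slide": [0,0,-95],"hand": 0.1},
  {"delta_rot": [0,0,0],"slide": [0,0,-120],"hand": 0.1},
  {"delta_rot": [0,0,0],"slide": [0,0,-120],"hand": 0.1},
  {"delta_rot": [0,0,0],"slide": [0,0,-120],"hand": 0.1},
])

```text
time_s: 33.55
ee_pos: [0.4639, 0.0116, 0.1716]
tcp_rot: [3.141, 0.001, 2.383]
force: [-0.6, 1.1, -1.0]
width: 0.296
grasp_force: 39.5
```

```bash
python3 go.py 568,-195,175,-4.5
python3 - <<'E'
from fit import *
c=capture("wrist"); np.save("w12.npy",c,allow_pickle=True)
p=read_state()["ee_pos"]
C["stamp_foot"]=lambda i:(i.max(2).astype(int)<70)
for o in (50,54):
  x,f=fit("stamp",(p[0],p[1],0),[c],yaw=False,search=0,z=p[2]-.001*o);print(x[:2]*1e3,f)
d=np.load("d.npy",allow_pickle=True).item()["wrist"]
# stapler red ends in full-res px
k=C["red_stapler"](d["img"]).astype(np.uint8); k[:,:230]=0; k[:60]=0; k[290:]=0
n,l,st,ct=cv2.connectedComponentsWithStats(k); i=1+np.argmax(st[1:,4]); x0,y0,w,h,_=st[i]; print(st[i])
cols=np.where(l[y0+2]==i)[0].mean(),np.where(l[y0+h-3]==i)[0].mean()
for z in(.057,.031): print(z,(p2w(d,[(cols[0],y0),(cols[1],y0+h)],z)*1e3).round(1).tolist())
E
```

```text
t 33.5 tcp [463.9  11.6 171.6] psi 46.6 w 0.296 grip 39.5 F [-0.6  1.1 -1. ]
568,-195,175,-4.5 slide [-218.0, -78.0, -3.0] rz 51.1 rows 6
[461.22138833  12.98123609] 0.11229944229125977
[462.10372611  12.1064174 ] 0.11223101615905762
[ 248  110   39  157 5575]
0.057 [[657.9, -133.5, 57.0], [648.0, -270.0, 57.0]]
0.031 [[657.6, -133.0, 31.0], [646.8, -282.0, 31.0]]
```

Emit:
apply_moves([
  {"delta_rot": [0,0,6],"slide": [-30,-11,-1],"hand": 0.1},
  {"delta_rot": [0,0,14],"slide": [-68,-24,-2],"hand": 0.1},
  {"delta_rot": [0,0,22],"slide": [-106,-38,-3],"hand": 0.1},
  {"delta_rot": [0,0,30],"slide": [-145,-52,-3],"hand": 0.1},
  {"delta_rot": [0,0,38],"slide": [-182,-65,-3],"hand": 0.1},
  {"delta_rot": [0,0,45],"slide": [-210,-75,-3],"hand": 0.1},
  {"delta_rot": [0,0,50],"slide": [-218,-78,-3],"hand": 0.1},
  {"delta_rot": [0,0,50],"slide": [-218,-78,-3],"hand": 0.1},
])

```text
time_s: 34.4
ee_pos: [0.5675, -0.1959, 0.1713]
tcp_rot: [-3.137, -0.002, 1.509]
force: [0.0, 0.3, -1.0]
width: 0.3
grasp_force: 39.5
```

Emit:
apply_moves([
  {"delta_rot": [0,0,0],"slide": [0,0,0],"hand": 0.1},
])

```text
time_s: 34.5
ee_pos: [0.567, -0.1941, 0.1718]
tcp_rot: [-3.137, -0.002, 1.512]
force: [-0.5, 0.1, -1.4]
width: 0.295
grasp_force: 39.5
```

```bash
python3 go.py 567.7,-194.7,60,-4
python3 - <<'E'
from fit import *
p=read_state()["ee_pos"]
c=capture("wrist"); np.save("w13.npy",c,allow_pickle=True)
b=np.load("w12.npy",allow_pickle=True).item()
# dark foot on orange: mask below 70 brightness in a window around the expected foot
z0=p[2]-.0525
k0=render(c,"stamp_foot",[p[0],p[1],np.radians(-94),z0],(420,560),np.zeros(2))>.5
ys,xs=np.where(k0); print("expected",xs.min(),xs.max(),ys.min(),ys.max())
d=(c["img"].max(2)<75).astype(np.uint8)
for y in range(ys.min()-12,ys.max()+12,8):
    r0=np.where(d[y,xs.min()-25:xs.max()+25])[0]; print(y,(r0.min()+xs.min()-25,r0.max()+xs.min()-25,len(r0)) if len(r0) else None)
E
```

```text
t 34.5 tcp [ 567.  -194.1  171.8] psi -3.4 w 0.295 grip 39.5 F [-0.5  0.1 -1.4]
567.7,-194.7,60,-4 slide [-1.0, 1.0, 112.0] rz 0.6 rows 3
expected 246 315 178 304
166 None
174 None
182 (np.int64(244), np.int64(307), 64)
190 (np.int64(255), np.int64(309), 55)
198 (np.int64(242), np.int64(309), 56)
206 (np.int64(242), np.int64(308), 59)
214 (np.int64(243), np.int64(308), 66)
222 (np.int64(221), np.int64(307), 74)
230 (np.int64(224), np.int64(307), 43)
238 (np.int64(221), np.int64(307), 37)
246 (np.int64(221), np.int64(307), 36)
254 (np.int64(230), np.int64(311), 19)
262 (np.int64(221), np.int64(336), 31)
270 (np.int64(221), np.int64(339), 29)
278 (np.int64(221), np.int64(339), 24)
286 (np.int64(221), np.int64(339), 34)
294 (np.int64(221), np.int64(339), 42)
302 (np.int64(221), np.int64(339), 54)
310 (np.int64(221), np.int64(339), 57)
```

Emit:
apply_moves([
  {"delta_rot": [0,0,1],"slide": [0,1,30],"hand": 0.1},
  {"delta_rot": [0,0,1],"slide": [0,1,70],"hand": 0.1},
  {"delta_rot": [0,0,1],"slide": [0,1,102],"hand": 0.1},
  {"delta_rot": [0,0,1],"slide": [0,1,112],"hand": 0.1},
  {"delta_rot": [0,0,1],"slide": [0,1,112],"hand": 0.1},
  {"delta_rot": [0,0,1],"slide": [0,1,112],"hand": 0.1},
  {"delta_rot": [0,0,1],"slide": [0,1,112],"hand": 0.1},
])

```text
time_s: 35.25
ee_pos: [0.5715, -0.1958, 0.0649]
tcp_rot: [3.137, 0.002, 1.494]
force: [0.6, -0.4, -1.1]
width: 0.294
grasp_force: 39.6
```

Emit:
apply_moves([
  {"delta_rot": [0,0,0],"slide": [0,0,2],"hand": 0.1},
  {"delta_rot": [0,0,0],"slide": [0,0,3],"hand": 0.1},
  {"delta_rot": [0,0,0],"slide": [0,0,3],"hand": 0.1},
])

```text
time_s: 35.55
ee_pos: [0.5698, -0.1953, 0.0598]
tcp_rot: [3.141, 0.0, 1.493]
force: [-0.0, 0.5, -1.1]
width: 0.294
grasp_force: 39.6
```

Emit:
apply_moves([
  {"delta_rot": [0,0,0],"slide": [0,0,1],"hand": 0.1},
  {"delta_rot": [0,0,0],"slide": [0,0,1],"hand": 0.1},
])

```text
time_s: 35.75
ee_pos: [0.5694, -0.1951, 0.0582]
tcp_rot: [-3.141, -0.0, 1.493]
force: [0.2, 0.2, -0.3]
width: 0.293
grasp_force: 39.6
```

Emit:
apply_moves([
  {"delta_rot": [0,0,0],"slide": [0,0,1],"hand": 0.1},
  {"delta_rot": [0,0,0],"slide": [0,0,1],"hand": 0.1},
])

```text
time_s: 35.95
ee_pos: [0.5694, -0.1951, 0.057]
tcp_rot: [-3.141, -0.0, 1.493]
force: [0.6, 0.8, -1.3]
width: 0.298
grasp_force: 39.6
```

Emit:
apply_moves([
  {"delta_rot": [0,0,0],"slide": [0,-1,0],"hand": 0.1},
  {"delta_rot": [0,0,0],"slide": [0,-1,1],"hand": 0.1},
  {"delta_rot": [0,0,0],"slide": [0,-1,1],"hand": 0.1},
])

```text
time_s: 36.25
ee_pos: [0.5686, -0.195, 0.0562]
tcp_rot: [-3.142, -0.0, 1.493]
force: [0.5, -0.7, -1.0]
width: 0.294
grasp_force: 39.6
```

Emit:
apply_moves([
  {"delta_rot": [0,0,0],"slide": [0,0,1],"hand": 0.1},
  {"delta_rot": [0,0,0],"slide": [0,0,1],"hand": 0.1},
])

```text
time_s: 36.45
ee_pos: [0.5687, -0.195, 0.0561]
tcp_rot: [-3.141, -0.0, 1.493]
force: [-1.2, 1.1, 4.2]
width: 0.296
grasp_force: 40.0
```

Contact. Releasing and retreating up.

Emit:
apply_moves([
  {"delta_rot": [0,0,0],"slide": [0,0,0],"hand": 0.35},
  {"delta_rot": [0,0,0],"slide": [0,0,0],"hand": 0.45},
  {"delta_rot": [0,0,0],"slide": [0,0,0],"hand": 0.6},
  {"delta_rot": [0,0,0],"slide": [0,0,0],"hand": 0.6},
  {"delta_rot": [0,0,0],"slide": [0,0,-30],"hand": 0.6},
  {"delta_rot": [0,0,0],"slide": [0,0,-75],"hand": 0.7},
  {"delta_rot": [0,0,0],"slide": [0,0,-120],"hand": 0.8},
  {"delta_rot": [0,0,0],"slide": [0,0,-150],"hand": 0.8},
])

```text
time_s: 37.25
ee_pos: [0.5699, -0.1957, 0.2091]
tcp_rot: [3.137, 0.002, 1.493]
force: [0.4, -1.1, 0.6]
width: 0.799
grasp_force: 0.0
```

Emit:
apply_moves([
  {"delta_rot": [0,0,0],"slide": [0,0,-50],"hand": 0.8},
  {"delta_rot": [0,0,0],"slide": [-30,-30,-50],"hand": 0.8},
  {"delta_rot": [0,0,0],"slide": [0,-60,-50],"hand": 0.8},
  {"delta_rot": [0,0,0],"slide": [0,-60,-50],"hand": 0.8},
  {"delta_rot": [0,0,0],"slide": [0,-60,-50],"hand": 0.8},
])

```text
time_s: 37.75
ee_pos: [0.5082, -0.19, 0.255]
tcp_rot: [3.142, 0.0, 1.494]
force: [-0.2, -0.2, 0.7]
width: 0.799
grasp_force: 0.0
```

Run:
```python
from fit import *
M["all"]=M["stamp"]
for n in("wrist","scene","top"):
    c=capture(n); T=np.array(c["cam_to_world"])
    for o in "carton clip_box glue_stick red_stapler stamp label_roll".split():
        for d in recognise(o,c)[:3]:
            p=T[:3,:3]@d["centre"]+T[:3,3]
            if p[0]>.5: print(n,o,round(d["score"],2),p.round(3))
    # model overlap check at intended poses
    C["stamp_foot"]=lambda i:(i.max(2).astype(int)<70)
    for nm,q in dict(stamp=(.5674,-.1945,0,.003)).items():
        try: x,f=fit(nm,q[:3],[c],yaw=False,z=.003,search=0); print(n,nm,(x[:2]*1e3).round(1),round(f,2))
        except Exception as e: print(n,nm,"none")
    m=(render(c,"stamp_foot",[.5674,-.1945,np.radians(85.8),.003],(420,560),np.zeros(2))>.5)
    mk=(render(c,"stamp",[.5674,-.1945,0,.003],(420,560),np.zeros(2))>.5)
    b=c["img"]; dark=b.max(2)<80
    print(n,"foot dark frac",dark[m&~mk].mean().round(2))
    for x in range(-3,4,3):pass
```

```text
wrist red_stapler 0.72 [ 0.645 -0.198  0.05 ]
wrist stamp 0.78 [ 0.568 -0.185  0.013]
wrist label_roll 0.58 [ 0.629 -0.043  0.024]
wrist stamp [ 572.5 -192.4] 0.61
wrist foot dark frac 0.43
scene carton 0.71 [0.561 0.191 0.03 ]
scene clip_box 0.71 [0.568 0.209 0.054]
scene red_stapler 0.62 [ 0.647 -0.215  0.044]
scene stamp 0.56 [ 0.596 -0.208  0.003]
scene stamp [ 570.8 -191.6] 0.87
scene foot dark frac 0.71
top carton 0.78 [0.575 0.211 0.036]
top clip_box 0.54 [0.577 0.216 0.052]
top glue_stick 0.54 [0.656 0.212 0.087]
top red_stapler 0.72 [ 0.648 -0.186  0.055]
top red_stapler 0.2 [ 0.566 -0.186  0.017]
top label_roll 0.85 [ 0.646 -0.023  0.024]
top label_roll 0.45 [0.574 0.21  0.035]
top stamp [ 589.3 -217.6] 0.89
top foot dark frac 0.87
```

Run:
```python
from fit import *
def br(i):
    q=cv2.cvtColor(i,cv2.COLOR_BGR2HSV); return (q[...,0]>=2)&(q[...,0]<=20)&(q[...,1]>=70)&(q[...,1]<190)&(q[...,2]>40)
C["stamp"]=br
for n in("wrist","top","scene"):
    c=capture(n); cv2.imwrite(f"pics/fin_{n}.png",c["img"])
    q=cv2.cvtColor(c["img"],cv2.COLOR_BGR2HSV)
    u=w2p(c,[.5674,-.1945,.06])[0].astype(int); print(n,"knob px",u,q[u[1],u[0]],"tray px",*[q[int(v[1]),int(v[0])] for v in w2p(c,[[.5674,-.13,.003],[.5674,-.26,.003]])])
    x,f=fit("stamp",(.5674,-.1945,0),[c],yaw=False,z=.003,search=0,pad=0); print("stamp",(x[:2]*1e3).round(1),round(f,2))
    m=(render(c,"orange_tray",[.6188,-.1983,-.073],(420,560),np.zeros(2))>.5)
    # low-saturation (black) pixels inside narrow bay
    nb=np.zeros((420,560),np.uint8); cv2.fillConvexPoly(nb,cv2.convexHull(w2p(c,[[.5674+a,-.1945+b,.008] for a in(-.027,.027) for b in(-.08,.08)]).astype(np.int32)),1)
    k=((q[...,1]<110)&(q[...,2]<110)&(nb>0)).astype(np.uint8)
    nn,l,st,ct=cv2.connectedComponentsWithStats(k); i=1+np.argmax(st[1:,4])
    P=p2w(c,np.argwhere(l==i)[:,::-1].astype(float),.015)[:,:2]*1e3
    R=cv2.minAreaRect(P.astype(np.float32)); print("foot rect",np.round(R[0],1),np.round(R[1],1),round(R[2],1))
```

```text
wrist knob px [338 187] [ 13 139 230] tray px [ 14 219 206] [ 22 240 247]
stamp [ 565.9 -190.6] 0.16
foot rect [ 566.4 -191.4] [67.9 35.1] 85.6
top knob px [367 182] [ 12 141 184] tray px [ 10 190 148] [  3 136 126]
stamp [ 568.8 -193.5] 0.46
foot rect [ 567.  -181.3] [47.5 33.4] 86.7
scene knob px [350 222] [ 14 158 221] tray px [ 14 250 164] [ 18 255 253]
stamp [ 566.1 -193.4] 0.27
foot rect [ 564. -196.] [66.  36.7] 87.0
```

The stamp stands upright and lengthwise, within about 2 mm of the bay's middle. The stapler, carton, clip box, glue stick and label roll are all where they should be.

```bash
python3 -c "
from workcell import r
print(r.sign_off())"
```

```text
the job is handed in; nothing more can be done
None
```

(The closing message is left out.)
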